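# Load a valve block in the funnel nest and clamp it with the ratchet lever

## Robot

A 6-joint arm with a two-finger parallel gripper is mounted at the origin on the work surface. World frame = base frame: x ahead of the robot, y to its left, z up, the work surface at z = 0. Lengths are in m, angles in rad, forces in N, time in s.
With the tool pointing down it reaches from about 0.375 to 0.9 m from the base axis. Payload 3.1 kg.
Tool frame: the origin (TCP) lies midway between the tips of the shut fingers; the grasp point (between the pads) lies 19 mm behind it; z points along the fingers, x is the direction in which the jaws open and shut, and the axes are right-handed (so a half turn about z gives the same grasp; the last joint's range is limited). The gripper opens to 87 mm and grips with 3 to 60 N. Pads are 19 mm wide; open, the fingers measure 117 mm over their backs; the gripper's body (75 mm by 190 mm) begins 51 mm behind the grasp point.
Start: joints at [1.115, 0.527, 1.433, -0, 1.181, -0.178], TCP at [0.171, 0.601, 0.223] pointing down, gripper open.
Joint ranges: [-3.08, 3.08], [-0.75, 2.2], [0.22, 2.44], [-1.43, 4.57], [0, 2.65], [-2.85, 2.85]. Speed limits (rad/s): [2.79, 2.79, 3.14, 3.14, 3.14, 3.14].

## Interface

Orientations are given as a unit quaternion [x, y, z, w].
In Python, from rig import * gives the robot as it stands.
- The arm moves only by the tool drive_tool, never from a script. Its argument "plan" is a list of rows, each an object with "offset": the shift along the tool's x, y, z in cm, a list of three; "delta_rot": the turn, a rotation vector about the tool's x, y, z in degrees, a list of three; "jaw": the finger opening in cm, from 0 to 8.7. In form: [{"offset": [dx, dy, dz], "delta_rot": [wx, wy, wz], "jaw": jaw}, ...]. A call has exactly 8 rows; each row is the pose to reach, as a shift and turn from the pose commanded when the call began, along the tool's axes at that moment; what a row does not reach only later rows make up. A row lasts 1/12 s, in which the tool goes at most 41.7 mm and 7.16 degrees, less where a joint would pass 70% of its speed; a pose out of reach is approached as far as the arm can. A call with a gripper value outside its range is refused whole. The fingers move at their own pace and stop on an object; "squeeze" is the grip in N (left out, the last holds). Time passes only in rows, so rows that repeat a pose let the fingers close, or fill a call up. It gives the time, the measured TCP pose, the force and the opening at its end, in the units of the state.
- get_obs(): the state, without advancing time (a new reading comes with each control period).
- camera(name): name is "side" or "top"; returns the picture (400x640x3 uint8, red, green, blue); there is no depth.
- calibration(name): a dict with "K" (3x3 intrinsics, pixels), "pose" (4x4, takes a point from camera to world coordinates). Camera axes: x right, y down, z forward; pixel columns grow to the right and rows downward; lengths in m; the calibration is good to about 2 mm. A picture is of the moment at which its call begins. calibration takes no time and is no camera call.
- hand_in(): hands the job in, once; it reports no verdict.
The state is a dict: "time": time; "q": joint angles; "joint_velocities": joint speeds; "joint_torque": joint torques, N m; "position": TCP position; "tool_rot": TCP orientation; "ft_force": force on the tool from outside, world axes, zero at the start; "moment": the same for the moment, N m; "grip_width": finger opening in m.
Only numpy, scipy, OpenCV 4.12 (cv2) and the standard library are available. Lean on these libraries where they do the work, as an engineer would, in place of code of your own. Each camera call takes 0.05 s, during which the arm holds its last target.

## Task

Push the aluminium valve block along the bench between the converging rails of the steel fixture, under its bridge, until it sits fully home against the end stop - firmly but without ramming it. Then pump the clamp's ratchet lever, stroke by stroke, until the spring pad is clearly squeezed against the block but not squeezed flat, and leave the lever sprung back and the block still home. Move the clamp only by its lever, and do not upset the other things on the bench.

Things in the scene. Friction and masses are not known exactly. Their poses are not given: they have to be found in the camera images.
- nest: The steel fixture, bolted to the bench. Origin on the bench at the middle of the slot's entrance; x points into the slot (push direction), z up. Slot 52 mm wide (1 mm play each side of the block), from x = 0; wall 40 mm high on the +y side, 24 mm on the -y side (screw heads 4 mm more). A bridge crosses it from x = 34 to 72 mm, underside 48 mm, top 56 mm above the bench.
- stop: The end stop in the slot: a dark steel block 44 mm wide and 38 mm high on a screw spindle, screwed to a different depth each time and mostly hidden under the bridge. Does not move. Origin at bench level under the middle of its face, 50 to 66 mm inside the slot's entrance; same axes as the fixture. Home, the block's front end touches this face, its origin 40 mm before it.
- mouth (a point): On the bench, midway between the free ends of the two guide rails (fixture x = -73 mm, y = 0). The rails are 24 mm high (screw heads to 28 mm) and 12 mm thick; they converge at 30 degrees each, from 136 mm apart here to 52 mm at the slot's entrance.
- lever_axle (a point): The clamp lever's axle (fixture x = +12, y = -135, z = 80 mm), parallel to the fixture's x, between two grey cheeks 42 mm apart outside, 90 mm high, from fixture y = -107 to -163 mm.
- valve: Aluminium valve block, 80 mm long (x), 50 wide (y), 44 high, about 0.5 kg, upright corners rounded 8 mm; a brass boss 26 mm across stands 14 mm above its top, 18 mm behind its middle (-x). Loose on the bench. Origin: centre of its underside; its +x end goes in first. Home, its rear 14 to 30 mm stick out of the slot. Sliding it takes 2 to 5 N.
- lever_grip (a point): Middle of the clamp lever's black cross handle: a level bar 16 mm thick and 70 mm long, parallel to the fixture's x, 100 mm from the axle. At rest 178 mm above the bench, the lever leaning 0.2 rad towards the slot; it is pushed away from the slot (fixture -y).
- lever (a joint): Lever angle, rad: 0 at rest, 0.4 at the end of a stroke (hard stops; 40 mm at the handle). A spring returns it. The push takes 5 to 15 N at the handle. A full stroke (beyond 0.33) moves the jaw bar one tooth, 8 mm, to the slot (the first stroke 3 to 11 mm); then the lever must come back below 0.05 so that the pawl drops behind the next tooth.
- jaw (a joint): Travel of the toothed jaw bar towards the slot, m: starts between 0 and 0.012, ends at 0.046. It stays where the ratchet leaves it and cannot be drawn back by the lever. With the block home the pad touches it at about 0.030 (0.029 to 0.033).
- pad (a joint): How far the spring pad is squeezed into the jaw, m: 0 free, 0.014 squeezed flat (stop); the spring gives 0.6 N per mm.
- pad_face (a point): Middle of the pad's face, 36 mm above the bench: a black rubber plate 26 mm wide and 16 mm high on the front of the jaw bar, which crosses above the slot's low wall.
- elbow: Brass elbow fitting, about 28 mm across, 38 mm high, loose bystander; origin under its middle.
- nipple: Steel threaded nipple with hexagon, 26 mm across, 42 mm high, loose bystander; origin under its middle.
- tape: Roll of white tape, 90 mm diameter, 19 mm high, loose bystander; origin under its middle.
- gauge: Round pressure gauge lying on its back, 64 mm diameter, 26 mm high, loose bystander; origin under its middle.
- spray: White bottle, 52 mm diameter, 150 mm high, loose bystander; origin under its middle.
- driver: Screwdriver lying on the bench, loose bystander.
- mug: White mug, 80 mm diameter, 90 mm high, loose bystander; origin under its middle.

How it is judged:
On the way, in this order (a step that is already met when the one before it is completed fails the run):
1. the valve block is home in the slot: within 2 mm of the end stop, centred within 3 mm and square within 0.08 rad (x of valve in the frame of stop above -0.042 m and y of valve in the frame of nest between -0.003 and 0.003 m and angle between the x axis of valve and the x axis of nest, either way round below 0.08 rad and linear speed of valve below 0.01 m/s), for 0.2 s.
2. the spring pad is squeezed at least 3 mm against the block (value of joint pad above 0.003 m and contact force between pad and valve above 1 N), for 0.2 s.
At the end, for the whole second after the job is handed in: The valve block stands level in the slot within 2 mm of the end stop, centred within 3 mm and square within 0.08 rad, at rest; the spring pad presses on it, squeezed between 3 and 13.5 mm; the lever has sprung back (below 0.08 rad) (all of step 1 and all of step 2 and angle between valve's own z axis and vertical below 0.06 rad and value of joint pad below 0.0135 m and value of joint lever below 0.08 rad); the robot touches nothing.
It fails at once if the block is rammed into the rails or the stop (more than 50 N) (contact force between valve and nest above 50 N or contact force between valve and stop above 50 N).
It fails at once if the jaw bar or its pad is pushed directly by the robot instead of by the lever (more than 5 N) (contact force between any of the fingers, the arm and jaw above 5 N).
It fails at once if a bystander is shoved more than 30 mm (distance of any of elbow, nipple, tape, gauge, spray, driver, mug from where it was at the start of the episode above 0.03 m).
It also fails if it takes over 64 s, if anything falls off the work surface, if the arm or the gripper's body presses on something with over 40 N, if the wrist force passes 120 N, or if a joint passes its speed limit or range.

## Working session

There is one attempt and no reset: what is moved stays moved. The work goes in short steps, Python scripts to look and compute and a tool call to move; the robot and the scene stay as the last step left them, time stands still between calls to the robot, and variables do not carry over. Pictures are saved under pics/ and viewed, and the job is handed in when it is done.

Besides the shell and the picture viewer there is one more tool, called after "Call:" as name(argument=value, ...) on one line, values as JSON. drive_tool: Moves the arm, as the interface text tells. Its arguments: {"type":"object","properties":{"plan":{"type":"array","items":{"type":"object","properties":{"offset":{"type":"array","items":{"type":"number"}},"delta_rot":{"type":"array","items":{"type":"number"}},"jaw":{"type":"number"}}}},"squeeze":{"type":"number"}},"required":["plan"]}

```bash
mkdir -p pics; ls; python3 - <<'E'
from rig import *
import cv2
for n in ("side","top"):
    im=camera(n); cv2.imwrite(f"pics/{n}0.png",cv2.cvtColor(im,cv2.COLOR_RGB2BGR))
    c=calibration(n); print(n,c["K"],c["pose"])
print(get_obs())
E
```

```text
pics
side [[513.64863798   0.         314.64871153]
 [  0.         513.64863798 196.84691528]
 [  0.           0.           1.        ]] [[-0.99514408 -0.041976    0.08902968  0.51280205]
 [-0.09776591  0.52634419 -0.84463224  1.05418981]
 [-0.01140598 -0.84923484 -0.52789212  0.78916938]
 [ 0.          0.          0.          1.        ]]
top [[469.15558822   0.         327.61582058]
 [  0.         469.15558822 195.20241195]
 [  0.           0.           1.        ]] [[ 0.01631704 -0.99323584  0.11496224  0.48326504]
 [-0.99964122 -0.01376262  0.02297852 -0.01937792]
 [-0.02124091 -0.11529593 -0.99310406  1.35000475]
 [ 0.          0.          0.          1.        ]]
{'time': 0.1, 'q': array([ 1.11548949e+00,  5.28411300e-01,  1.43377430e+00, -2.46481182e-05,
        1.18138561e+00, -1.78516396e-01]), 'joint_velocities': array([-0.00098299,  0.00018086, -0.00307975, -0.00207403,  0.00019029,
       -0.00103968]), 'joint_torque': array([ 2.64656956e-04, -4.40985954e+01, -1.77150947e+01,  6.35034358e-02,
        5.34479634e-02, -5.76436469e-05]), 'position': array([0.17048766, 0.60061334, 0.22164603]), 'tool_rot': array([ 7.97890782e-01,  6.02801229e-01, -8.77540185e-04,  4.56863977e-04]), 'ft_force': array([0.51613349, 0.72511709, 0.76012916]), 'moment': array([-0.00526256,  0.06864458, -0.03395587]), 'grip_width': 0.08690124853543718}
```

View pics/side0.png

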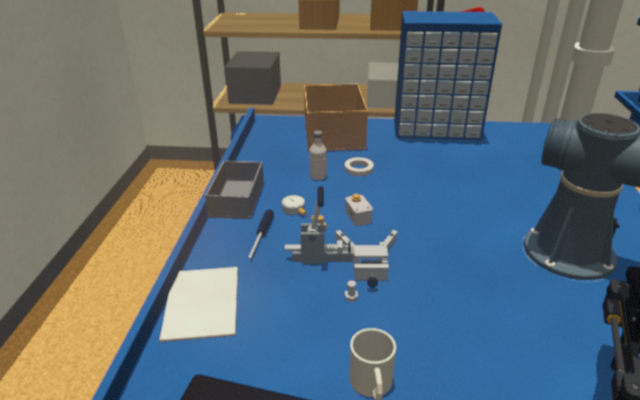

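View pics/top0.png

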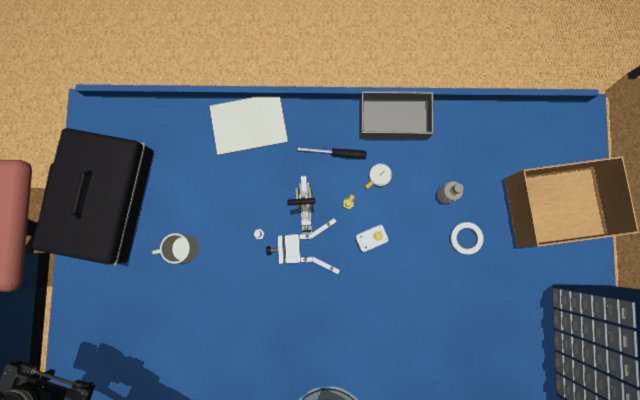

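```bash
python3 - <<'E'
import cv2
a=cv2.imread("pics/top0.png")[140:290,230:410]; cv2.imwrite("pics/top0c.png",cv2.resize(a,None,fx=4,fy=4,interpolation=cv2.INTER_CUBIC)[:600,:800])
a=cv2.imread("pics/side0.png")[170:310,230:420]; cv2.imwrite("pics/side0c.png",cv2.resize(a,None,fx=4,fy=4,interpolation=cv2.INTER_CUBIC))
E
```

```text
(no output)
```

View pics/top0c.png

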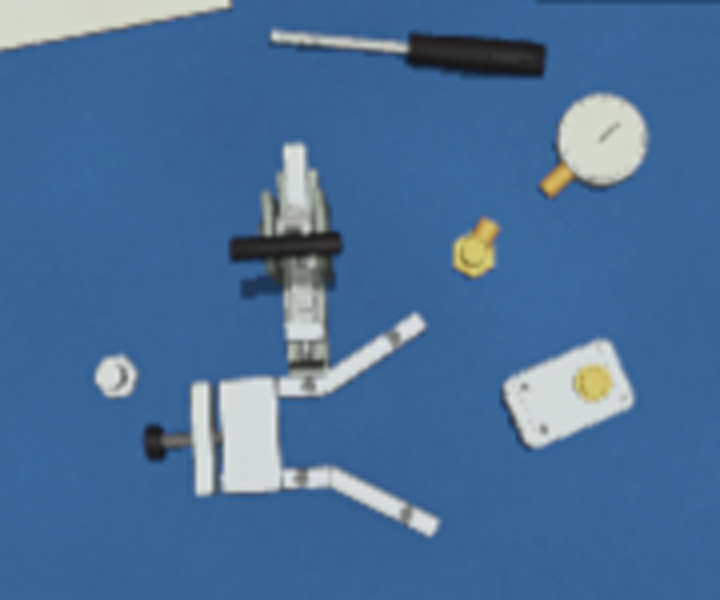

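View pics/side0c.png

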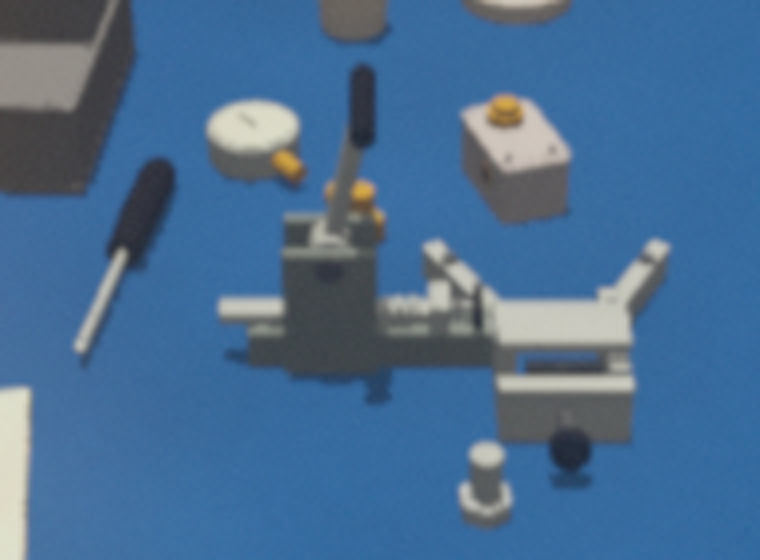

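```bash
cat > h.py <<'E'
import numpy as np, cv2
from rig import *
def ray(n,u,v):
    c=calibration(n);K=np.array(c["K"]);P=np.array(c["pose"])
    d=P[:3,:3]@np.linalg.solve(K,[u,v,1.]);return P[:3,3],d
def onz(n,u,v,z):
    o,d=ray(n,u,v);return o+d*(z-o[2])/d[2]
def proj(n,p):
    c=calibration(n);K=np.array(c["K"]);P=np.array(c["pose"])
    q=P[:3,:3].T@(np.array(p)-P[:3,3]);q=K@q;return q[:2]/q[2]
E
python3 - <<'E'
from h import *
a=cv2.imread("pics/top0.png")
up=8
x0,y0,x1,y1=230,140,410,290
b=cv2.resize(a[y0:y1,x0:x1],None,fx=up,fy=up,interpolation=cv2.INTER_CUBIC)
hsv=cv2.cvtColor(b,cv2.COLOR_BGR2HSV)
full=lambda p:((np.array(p)+.5)/up-.5+[x0,y0])
bright=((hsv[...,1]<75)&(hsv[...,2]>165)).astype(np.uint8)
n,l,s,c=cv2.connectedComponentsWithStats(bright)
for i in range(1,n):
    if s[i,4]<2500: continue
    pts=np.argwhere(l==i)[:,::-1].astype(np.float32)
    r=cv2.minAreaRect(pts); bx=cv2.boxPoints(r)
    print(i,s[i],"c",full(r[0]).round(1),"size px",np.array(r[1])/up, "box",[full(q).round(1).tolist() for q in bx])
yel=((hsv[...,0]>15)&(hsv[...,0]<32)&(hsv[...,1]>110)&(hsv[...,2]>120)).astype(np.uint8)
n,l,s,c=cv2.connectedComponentsWithStats(yel)
for i in range(1,n):
    if s[i,4]>300: print("yel",s[i,4],full(c[i]),onz("top",*full(c[i]),.058))
E
```

```text
1 [    0     0   459    97 25354] c [258.2 145.6] size px [12.   57.25] box [[229.6, 139.6], [286.8, 139.6], [286.8, 151.6], [229.6, 151.6]]
2 [ 543   60  269   42 3958] c [314.2 149.8] size px [33.69223022  2.46562219] box [[297.3, 149.4], [297.6, 147.0], [331.1, 150.1], [330.9, 152.6]]
3 [ 1119   188   173   177 24076] c [380.2 174.1] size px [21.46866989 22.01677132] box [[369.1, 184.7], [369.8, 162.7], [391.3, 163.4], [390.5, 185.4]]
4 [ 556  285   75  180 8936] c [303.9 186.3] size px [ 8.50877476 22.27051544] box [[299.0, 197.2], [300.3, 174.9], [308.8, 175.5], [307.5, 197.7]]
13 [ 568  571   79  111 6856] c [305.4 217.8] size px [13.75  9.75] box [[300.6, 210.9], [310.3, 210.9], [310.3, 224.7], [300.6, 224.7]]
15 [ 623  669  162  121 6597] c [317.1 231.1] size px [ 5.52094889 23.478302  ] box [[305.7, 235.0], [325.7, 222.6], [328.6, 227.3], [308.6, 239.7]]
16 [ 1009   679   260   217 31416] c [371.9 237.8] size px [19.51128578 29.64627647] box [[354.4, 234.8], [381.5, 222.9], [389.3, 240.8], [362.2, 252.7]]
20 [ 189  710   83   84 4692] c [258.3 233.4] size px [10.23008537 10.38177395] box [[253.0, 238.4], [253.4, 228.1], [263.6, 228.4], [263.2, 238.8]]
21 [  438   748   183   236 28798] c [295.9 247.8] size px [29.12739563 22.86566734] box [[284.1, 233.6], [306.9, 233.0], [307.8, 262.1], [284.9, 262.7]]
22 [ 381  762   45  230 7811] c [279.9 249.2] size px [28.59028435  4.89594841] box [[276.7, 235.0], [281.6, 234.8], [283.2, 263.3], [278.3, 263.6]]
23 [ 612  932  201  107 7840] c [318.7 262.1] size px [25.85077858  7.02027941] box [[305.3, 261.2], [307.6, 254.5], [332.0, 263.0], [329.7, 269.6]]
yel 2043 [368.88402472 184.49758321] [ 0.66431831 -0.10353583  0.058     ]
yel 5371 [348.65815258 201.99533374] [ 0.61472374 -0.04799689  0.058     ]
yel 3005 [377.84091098 235.24452995] [ 0.52431362 -0.1289006   0.058     ]
```

```bash
python3 - <<'E'
from h import *
f=lambda x,y,z:onz("top",x/4+229.6,y/4+139.6,z)
U=f(426,325,.024);L=f(440,520,.024)
print("mouth",(U+L)/2,"gap",np.linalg.norm(U-L),"dir y",np.degrees(np.arctan2(*(L-U)[1::-1]) ))
full=lambda u,v,z:onz("top",u,v,z)
B=[full(*p,.056) for p in ([284.1,233.6],[306.9,233.0],[307.8,262.1],[284.9,262.7])]
# edges: left=far x72, right x34 ; 
print("bridge"); 
for b in B: print(b)
P=[full(*p,.040) for p in ([276.7, 235.0], [281.6, 234.8], [283.2, 263.3], [278.3, 263.6])]
for b in P: print("plate",b)
V=[full(*p,.044) for p in ([354.4, 234.8], [381.5, 222.9], [389.3, 240.8], [362.2, 252.7])]
for b in V: print("valve",b)
V=np.array(V);print("c",V.mean(0),np.linalg.norm(V[1]-V[0]),np.linalg.norm(V[2]-V[1]))
d=V[0]-V[1]+V[3]-V[2];print("valve x dir deg",np.degrees(np.arctan2(d[1],d[0])))
boss=full(377.84,235.24,.058);c=V.mean(0);print("boss dir",np.degrees(np.arctan2(*(c-boss)[1::-1])),np.linalg.norm((c-boss)[:2]))
# lever bar
h0=f(231,250,.178+.008);h1=f(341,242,.186);print("bar",h0,h1,(h0+h1)/2,np.linalg.norm(h0-h1),np.degrees(np.arctan2(*(h0-h1)[1::-1])))
# upscaled rail fits
def line(a,b):return 0
for nm,(x,y) in dict(Ujunc_in=(328,392),Ljunc_in=(335,467),Uend_out=(415,313),Lend_out=(433,536)).items(): print(nm,f(x,y,.024))
E
```

```text
mouth [ 0.49608947 -0.01973161  0.024     ] gap 0.13655339923910223 dir y -175.0797396488863
bridge
[0.52485438 0.12879476 0.056     ]
[0.52748357 0.06591451 0.056     ]
[0.4481724 0.061751  0.056    ]
[0.4454877  0.12445308 0.056     ]
plate [0.5211508  0.15121511 0.04      ]
plate [0.52192161 0.13752646 0.04      ]
plate [0.44329532 0.13090673 0.04      ]
plate [0.44224222 0.14449031 0.04      ]
valve [ 0.52497047 -0.06523259  0.044     ]
valve [ 0.55909438 -0.14009072  0.044     ]
valve [ 0.5099456  -0.16175434  0.044     ]
valve [ 0.47606514 -0.08721238  0.044     ]
c [ 0.5175189  -0.11357251  0.044     ] 0.08226895687886435 0.05371140043729234
valve x dir deg 114.47421656924809
boss dir 113.94905747498323 0.01676927706203665
bar [0.59926873 0.10789382 0.186     ] [0.60526075 0.0392309  0.186     ] [0.60226474 0.07356236 0.186     ] 0.06892387371956123 94.9874057864167
Ujunc_in [0.51585522 0.05448614 0.024     ]
Ljunc_in [0.4635389  0.04851095 0.024     ]
Uend_out [ 0.57248812 -0.00597596  0.024     ]
Lend_out [ 0.41694724 -0.02085401  0.024     ]
```

```bash
cat >> h.py <<'E'
A=np.radians(94.7); O=np.array([.4902,.0531,0])
FX=np.array([np.cos(A),np.sin(A),0]);FY=np.array([-np.sin(A),np.cos(A),0])
def fix(x,y,z): return O+FX*x/1e3+FY*y/1e3+np.array([0,0,z/1e3])
def infix(p):
    d=np.array(p)-O; return np.array([d@FX,d@FY,d[2]])*1e3
def val(c,a,x,y,z):
    a=np.radians(a);return np.array([c[0],c[1],0])+np.array([np.cos(a)*x-np.sin(a)*y,np.sin(a)*x+np.cos(a)*y,z])/1e3
def quad(p,yaw_deg=None):
    """tool-frame offset cm and turn about tool z for target world tcp p and tool-x yaw, tool down"""
    from scipy.spatial.transform import Rotation as R
    o=get_obs();M=R.from_quat(o["tool_rot"])
    off=M.inv().apply(np.array(p)-o["position"])*100
    out=[off.round(2)]
    if yaw_deg is not None:
        a=np.radians(yaw_deg);x=np.array([np.cos(a),np.sin(a),0]);z=np.array([0,0,-1.]);y=np.cross(z,x)
        T=R.from_matrix(np.c_[x,y,z]);out.append(np.degrees((M.inv()*T).as_rotvec()).round(2))
    return out
E
python3 - <<'E'
from h import *
pts=[fix(-73,68,24),fix(-73,-68,24),fix(0,26,24),fix(0,-26,24),fix(34,-40,56),fix(72,-40,56),fix(72,40,56),fix(-23,-115,178),fix(47,-115,178),fix(12,-115,178)]
C=(.518,-.113)
pts+= [val(C,114.3,x,y,44) for x in(-40,40) for y in (-25,25)]+[val(C,114.3,-18,0,58)]
for n,(x0,y0,x1,y1) in dict(top=(230,140,410,290),side=(230,170,420,310)).items():
    a=cv2.imread(f"pics/{n}0.png")
    b=cv2.resize(a[y0:y1,x0:x1],None,fx=4,fy=4,interpolation=cv2.INTER_CUBIC)
    for p in pts:
        u=(proj(n,p)-[x0,y0]+.5)*4-.5
        cv2.circle(b,tuple(int(round(t)) for t in u),3,(0,0,255),-1)
    cv2.imwrite(f"pics/{n}0o.png",b)
print(quad([.521,-.121,.2],24.3)); print(get_obs()["position"])
E
```

```text
[array([-59.83,  53.44,   2.26]), array([3.000e-02, 1.100e-01, 4.984e+01])]
[0.17048766 0.60061334 0.22164603]
```

View pics/top0o.png

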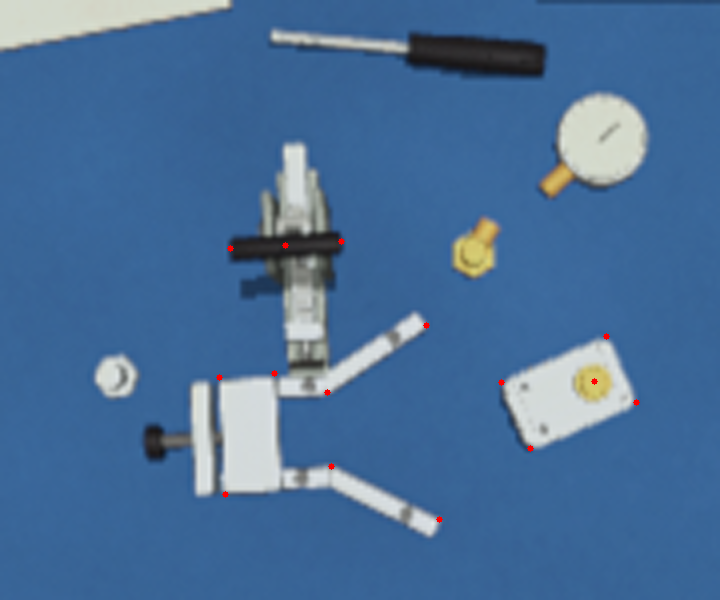

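View pics/side0o.png

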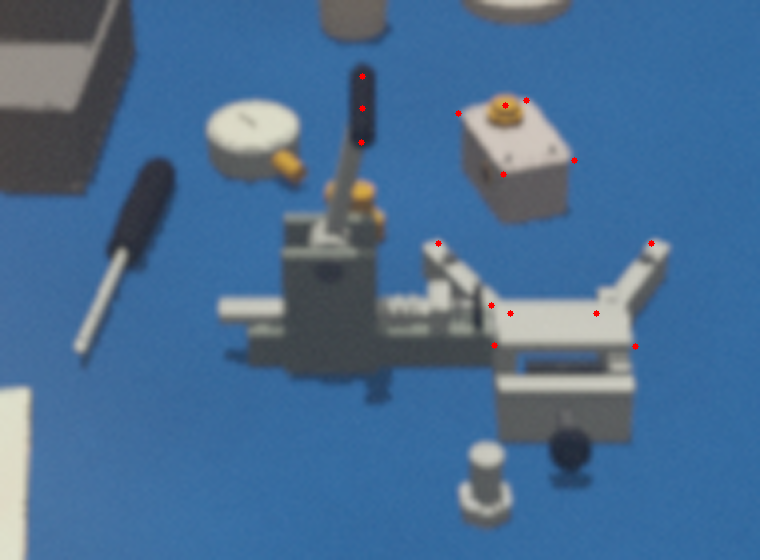

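Call:
drive_tool(plan=[{"offset":[-3.7,3.3,0],"delta_rot":[0,0,3],"jaw":8},{"offset":[-7.4,6.6,0],"delta_rot":[0,0,6],"jaw":8},{"offset":[-11.1,9.9,0],"delta_rot":[0,0,9],"jaw":8},{"offset":[-14.8,13.2,0],"delta_rot":[0,0,12],"jaw":8},{"offset":[-18.5,16.5,0],"delta_rot":[0,0,15],"jaw":8},{"offset":[-21,18.8,0],"delta_rot":[0,0,18],"jaw":8},{"offset":[-23,20.5,0],"delta_rot":[0,0,20],"jaw":8},{"offset":[-24,21.4,0],"delta_rot":[0,0,20],"jaw":8}])

```text
time: 0.77
position: [0.3113, 0.309, 0.2223]
tool_rot: [0.891, 0.454, -0.001, 0.0]
ft_force: [0.2, -0.1, -0.4]
grip_width: 0.0801
```

```bash
python3 -c "
from h import *
print(quad([.521,-.121,.1],24.3),get_obs()['time'],get_obs()['position'])"
```

```text
[array([-22.46,  42.23,  12.28]), array([ 0.04,  0.07, 29.72])] 0.7667 [0.31133493 0.30901978 0.22233545]
```

Call:
drive_tool(plan=[{"offset":[-1.8,3.5,0],"delta_rot":[0,0,3],"jaw":8},{"offset":[-3.6,6.8,0],"delta_rot":[0,0,6],"jaw":8},{"offset":[-5.4,10.2,0],"delta_rot":[0,0,9],"jaw":8},{"offset":[-7.2,13.6,0],"delta_rot":[0,0,12],"jaw":8},{"offset":[-9,17,0],"delta_rot":[0,0,15],"jaw":8},{"offset":[-10.8,20.4,0],"delta_rot":[0,0,18],"jaw":8},{"offset":[-12.6,23.8,0],"delta_rot":[0,0,21],"jaw":8},{"offset":[-14,26.5,0],"delta_rot":[0,0,24],"jaw":8}])

```text
time: 1.43
position: [0.4448, 0.0405, 0.2225]
tool_rot: [0.966, 0.258, 0.0, 0.0]
ft_force: [0.9, 0.5, 0.2]
grip_width: 0.0797
```

```bash
python3 -c "
from h import *
print(quad([.521,-.121,.1],24.3),get_obs()['time'],get_obs()['position'])"
```

```text
[array([-1.45, 17.79, 12.26]), array([ 0.04, -0.01,  5.61])] 1.4333 [0.44479102 0.04048507 0.22250616]
```

Call:
drive_tool(plan=[{"offset":[-0.3,3.5,0],"delta_rot":[0,0,1.2],"jaw":8},{"offset":[-0.6,7,1],"delta_rot":[0,0,2.4],"jaw":8},{"offset":[-0.9,10.5,3],"delta_rot":[0,0,3.6],"jaw":8},{"offset":[-1.2,14,5],"delta_rot":[0,0,4.8],"jaw":8},{"offset":[-1.4,16.5,7.5],"delta_rot":[0,0,5.6],"jaw":8},{"offset":[-1.45,17.8,10],"delta_rot":[0,0,5.6],"jaw":8},{"offset":[-1.45,17.8,12],"delta_rot":[0,0,5.6],"jaw":8},{"offset":[-1.45,17.8,12.3],"delta_rot":[0,0,5.6],"jaw":8}])

```text
time: 2.1
position: [0.5184, -0.1182, 0.0959]
tool_rot: [0.977, 0.212, -0.003, -0.002]
ft_force: [-0.1, 0.7, -0.4]
grip_width: 0.0804
```

```bash
python3 -c "
from h import *
print(quad([.521,-.121,.012],24.3),get_obs()['time'],get_obs()['position'])
cv2.imwrite('pics/t1.png',cv2.cvtColor(cv2.resize(camera('side')[130:310,230:430],None,fx=3,fy=3,interpolation=2),4))"
```

```text
[array([0.16, 0.41, 8.39]), array([-0.32,  0.28,  0.13])] 2.1 [ 0.51841861 -0.11818764  0.09589818]
```

View pics/t1.png

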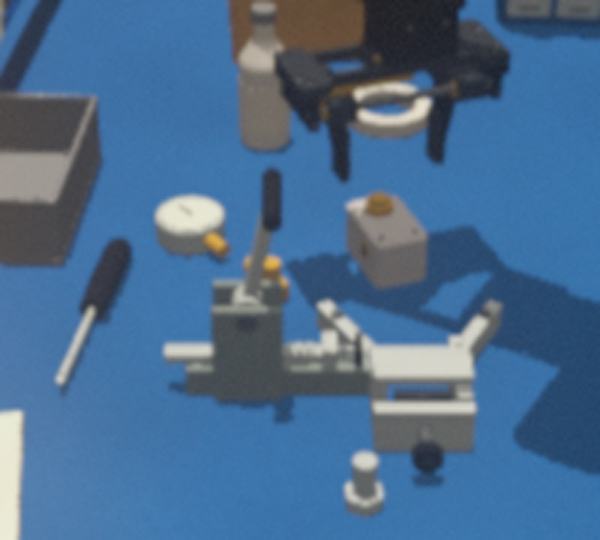

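Gripper is above the block, its fingers either side of it and clear of the elbow and gauge.

Call:
drive_tool(plan=[{"offset":[0,0.2,1.5],"delta_rot":[0,0,0],"jaw":8},{"offset":[0,0.2,3.5],"delta_rot":[0,0,0],"jaw":8},{"offset":[0,0.2,5.5],"delta_rot":[0,0,0],"jaw":8},{"offset":[0,0.2,7.2],"delta_rot":[0,0,0],"jaw":8},{"offset":[0,0.2,8.2],"delta_rot":[0,0,0],"jaw":8},{"offset":[0,0.2,8.2],"delta_rot":[0,0,0],"jaw":6.5},{"offset":[0,0.2,8.2],"delta_rot":[0,0,0],"jaw":5.5},{"offset":[0,0.2,8.2],"delta_rot":[0,0,0],"jaw":4.5}], squeeze=15)

```text
time: 2.82
position: [0.5223, -0.12, 0.0188]
tool_rot: [0.977, 0.213, 0.001, 0.001]
ft_force: [-0.1, -0.5, -0.2]
grip_width: 0.067
```

Call:
drive_tool(plan=[{"offset":[0,0,0],"delta_rot":[0,0,0],"jaw":4.5},{"offset":[0,0,0],"delta_rot":[0,0,0],"jaw":4.5},{"offset":[0,0,0],"delta_rot":[0,0,0],"jaw":4.5},{"offset":[0,0,0],"delta_rot":[0,0,0],"jaw":4.5},{"offset":[0,0,0],"delta_rot":[0,0,0],"jaw":4.5},{"offset":[0,0,0],"delta_rot":[0,0,0],"jaw":4.5},{"offset":[0,0,0],"delta_rot":[0,0,0],"jaw":4.5},{"offset":[0,0,0],"delta_rot":[0,0,0],"jaw":4.5}])

```text
time: 3.48
position: [0.5215, -0.1203, 0.0184]
tool_rot: [0.977, 0.213, 0.0, 0.0]
ft_force: [-2.0, -0.7, 7.1]
grip_width: 0.0498
```

```bash
python3 - <<'E'
from h import *
o=get_obs();print(o['position'],o['tool_rot'],o['ft_force'],o['time'])
from scipy.spatial.transform import Rotation as R
x=R.from_quat(o["tool_rot"]).apply([1,0,0]);print("tool x yaw",np.degrees(np.arctan2(x[1],x[0])),infix(o['position']))
im=cv2.cvtColor(camera('top'),4);cv2.imwrite('pics/t2.png',cv2.resize(im[140:290,230:410],None,fx=4,fy=4,interpolation=2))
E
```

```text
[ 0.52147341 -0.12028133  0.01844701] [9.77099869e-01 2.12780827e-01 9.41106625e-05 3.95677480e-04] [-2.01835133 -0.72611484  7.07858179] 3.4833
tool x yaw 24.570733977861895 [-175.36081615  -16.96163807   18.44700507]
```

View pics/t2.png

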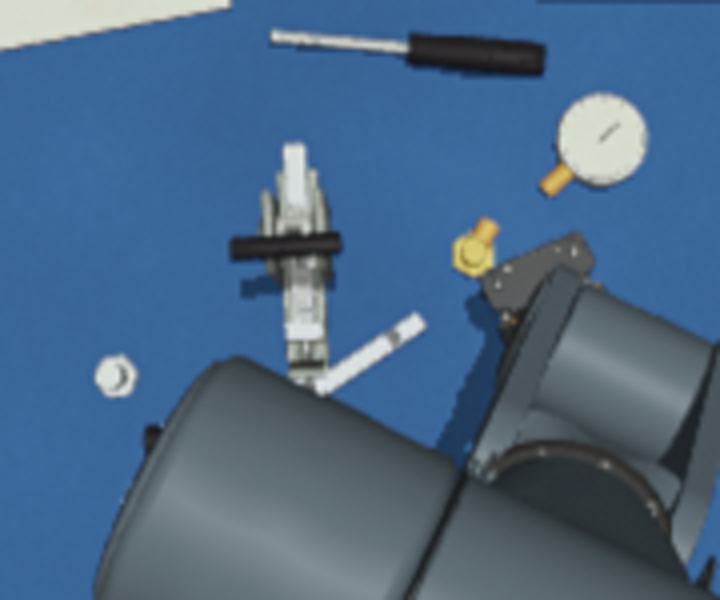

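```bash
python3 -c "
from h import *
print(quad(fix(-110,0,18.4),4.7))"
```

```text
[array([ 0.63, -6.72, -0.  ]), array([ 4.000e-02, -1.000e-02,  1.987e+01])]
```

Call:
drive_tool(plan=[{"offset":[0,-0.6,0],"delta_rot":[0,0,2.5],"jaw":4.5},{"offset":[0.1,-1.5,0],"delta_rot":[0,0,6],"jaw":4.5},{"offset":[0.2,-2.7,0],"delta_rot":[0,0,9.5],"jaw":4.5},{"offset":[0.4,-4,0],"delta_rot":[0,0,13],"jaw":4.5},{"offset":[0.5,-5.3,0],"delta_rot":[0,0,16.5],"jaw":4.5},{"offset":[0.6,-6.3,0],"delta_rot":[0,0,19],"jaw":4.5},{"offset":[0.63,-6.7,0],"delta_rot":[0,0,19.9],"jaw":4.5},{"offset":[0.63,-6.7,0],"delta_rot":[0,0,19.9],"jaw":4.5}])

```text
time: 4.2
position: [0.5013, -0.0567, 0.0185]
tool_rot: [0.999, 0.041, 0.002, 0.001]
ft_force: [2.9, -0.3, 7.3]
grip_width: 0.05
```

```bash
python3 - <<'E'
from h import *
o=get_obs();print(o['position'],o['ft_force'],o['time'],infix(o['position']))
print(quad(fix(-60,0,18),4.7))
for n,(x0,y0,x1,y1) in dict(top=(230,140,410,290),side=(230,150,430,300)).items():
    im=cv2.cvtColor(camera(n),4);cv2.imwrite(f'pics/{n}3.png',cv2.resize(im[y0:y1,x0:x1],None,fx=4,fy=4,interpolation=2))
E
```

```text
[ 0.50134452 -0.05668349  0.01850478] [ 2.87849384 -0.25351528  7.30395794] 4.2 [-110.32749972   -2.11154685   18.5047765 ]
[array([-0.21, -5.03,  0.04]), array([ 0.11, -0.25, -0.03])]
```

View pics/side3.png

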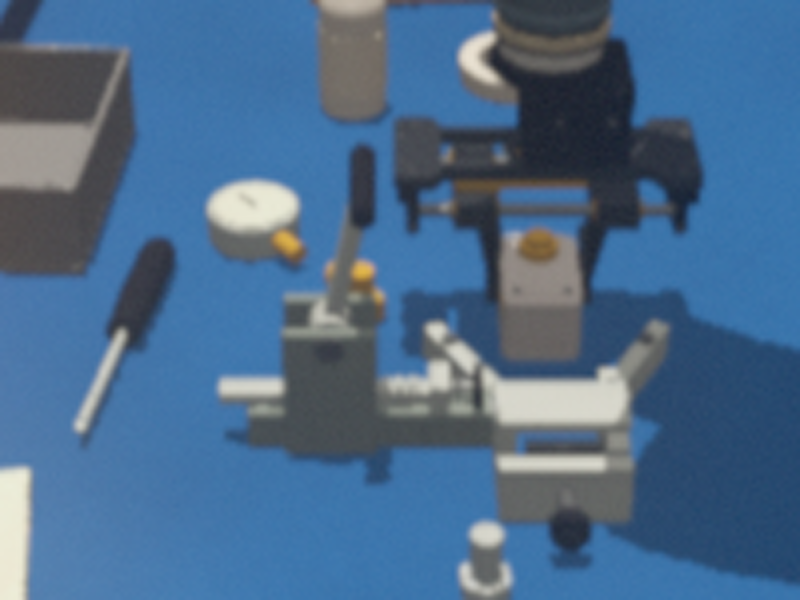

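View pics/top3.png

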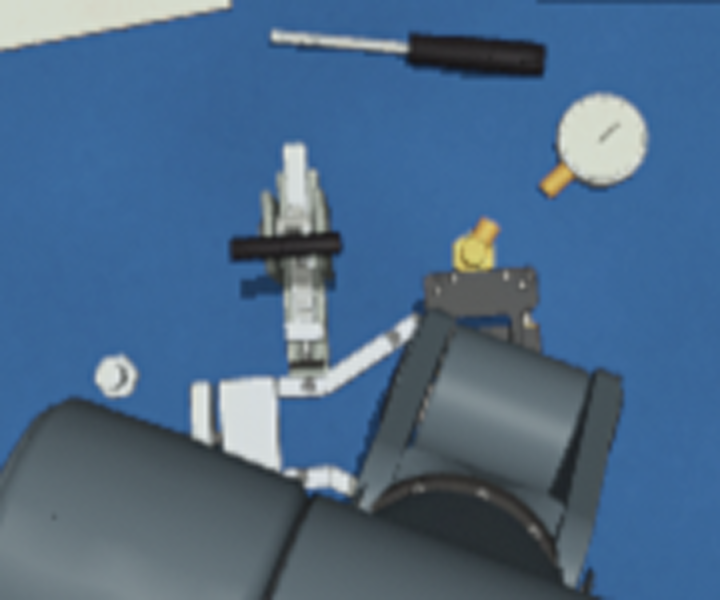

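Call:
drive_tool(plan=[{"offset":[-0.1,-0.5,0],"delta_rot":[0,0,0],"jaw":4.5},{"offset":[-0.15,-1.2,0],"delta_rot":[0,0,0],"jaw":4.5},{"offset":[-0.15,-2,0],"delta_rot":[0,0,0],"jaw":4.5},{"offset":[-0.15,-2.8,0],"delta_rot":[0,0,0],"jaw":4.5},{"offset":[-0.15,-3.6,0],"delta_rot":[0,0,0],"jaw":4.5},{"offset":[-0.15,-4.3,0],"delta_rot":[0,0,0],"jaw":4.5},{"offset":[-0.15,-4.7,0],"delta_rot":[0,0,0],"jaw":4.5},{"offset":[-0.15,-4.7,0],"delta_rot":[0,0,0],"jaw":4.5}])

```text
time: 4.97
position: [0.4963, -0.0106, 0.0185]
tool_rot: [0.999, 0.041, 0.002, 0.001]
ft_force: [2.7, -3.4, 6.8]
grip_width: 0.0496
```

```bash
python3 - <<'E'
from h import *
from scipy.spatial.transform import Rotation as R
o=get_obs();print(o['position'],o['ft_force'],o['time'],infix(o['position']))
x=R.from_quat(o["tool_rot"]).apply([1,0,0]);print("tool x yaw",np.degrees(np.arctan2(x[1],x[0])))
for n,(x0,y0,x1,y1) in dict(side=(270,170,430,290)).items():
    im=cv2.cvtColor(camera(n),4);cv2.imwrite(f'pics/{n}4.png',cv2.resize(im[y0:y1,x0:x1],None,fx=5,fy=5,interpolation=2))
E
```

```text
[ 0.49625834 -0.01059804  0.01848681] [ 2.71436715 -3.38783066  6.80323798] 4.9667 [-63.98025704  -0.8186432   18.48681191]
tool x yaw 4.751534359434966
```

View pics/side4.png

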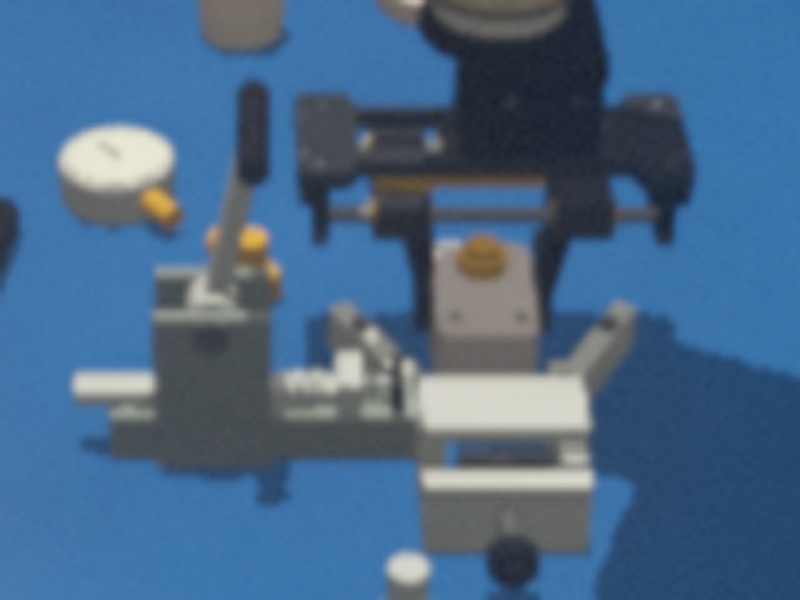

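Call:
drive_tool(plan=[{"offset":[0,0,0],"delta_rot":[0,0,0],"jaw":6.5},{"offset":[0,0,0],"delta_rot":[0,0,0],"jaw":6.5},{"offset":[0,0,0],"delta_rot":[0,0,0],"jaw":6.5},{"offset":[0,0,-1.5],"delta_rot":[0,0,0],"jaw":6.5},{"offset":[0,0,-3.5],"delta_rot":[0,0,0],"jaw":6.5},{"offset":[0,0,-5.5],"delta_rot":[0,0,0],"jaw":6.5},{"offset":[0,0,-6.3],"delta_rot":[0,0,0],"jaw":6.5},{"offset":[0,1.5,-6.3],"delta_rot":[0,0,0],"jaw":6.5}])

```text
time: 5.68
position: [0.4949, -0.0229, 0.0819]
tool_rot: [0.999, 0.042, 0.0, -0.0]
ft_force: [0.3, -1.1, -0.2]
grip_width: 0.0651
```

Call:
drive_tool(plan=[{"offset":[0,1.5,0],"delta_rot":[0,0,0],"jaw":2},{"offset":[0,3,0],"delta_rot":[0,0,0],"jaw":2},{"offset":[0,4.2,0],"delta_rot":[0,0,0],"jaw":2},{"offset":[0,4.2,0.5],"delta_rot":[0,0,0],"jaw":2},{"offset":[0,4.2,2],"delta_rot":[0,0,0],"jaw":2},{"offset":[0,4.2,4],"delta_rot":[0,0,0],"jaw":2},{"offset":[0,4.2,5.5],"delta_rot":[0,0,0],"jaw":2},{"offset":[0,4.2,6],"delta_rot":[0,0,0],"jaw":2}])

```text
time: 6.35
position: [0.4967, -0.0653, 0.0181]
tool_rot: [0.999, 0.04, -0.002, -0.001]
ft_force: [-0.2, 0.0, -0.5]
grip_width: 0.0229
```

```bash
python3 - <<'E'
from h import *
from scipy.spatial.transform import Rotation as R
o=get_obs();print(o['position'],o['ft_force'],o['time'],infix(o['position']),o['grip_width'])
print(quad(fix(-117,0,20),4.7))
for n,(x0,y0,x1,y1) in dict(side=(270,170,430,290)).items():
    im=cv2.cvtColor(camera(n),4);cv2.imwrite(f'pics/{n}5.png',cv2.resize(im[y0:y1,x0:x1],None,fx=5,fy=5,interpolation=2))
E
```

```text
[ 0.49665569 -0.06528334  0.01811948] [-0.24925206  0.000703   -0.50579027] 6.35 [-118.51423207    3.26617634   18.11948302] 0.02294510160018323
[array([ 0.33, -0.15, -0.19]), array([-0.14,  0.27, -0.07])]
```

View pics/side5.png

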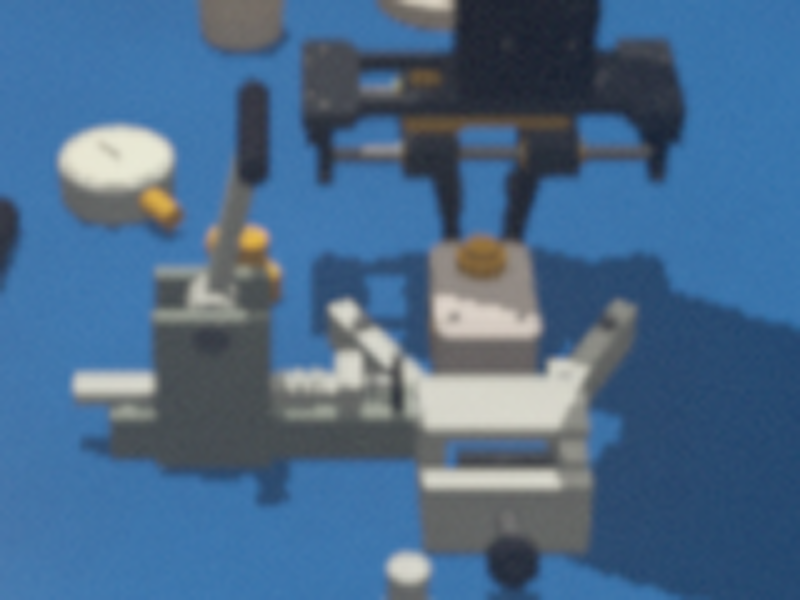

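Call:
drive_tool(plan=[{"offset":[0.15,0,0],"delta_rot":[0,0,0],"jaw":2},{"offset":[0.3,-0.4,0],"delta_rot":[0,0,0],"jaw":2},{"offset":[0.3,-0.8,0],"delta_rot":[0,0,0],"jaw":2},{"offset":[0.3,-1.2,0],"delta_rot":[0,0,0],"jaw":2},{"offset":[0.3,-1.7,0],"delta_rot":[0,0,0],"jaw":2},{"offset":[0.3,-2.2,0],"delta_rot":[0,0,0],"jaw":2},{"offset":[0.3,-2.7,0],"delta_rot":[0,0,0],"jaw":2},{"offset":[0.3,-3.2,0],"delta_rot":[0,0,0],"jaw":2}])

```text
time: 7.07
position: [0.5004, -0.0348, 0.0213]
tool_rot: [0.999, 0.041, 0.002, 0.001]
ft_force: [1.0, -5.8, 1.6]
grip_width: 0.0202
```

```bash
python3 - <<'E'
from h import *
o=get_obs();print(o['ft_force'],o['time'],infix(o['position']),o['grip_width'])
for n,(x0,y0,x1,y1) in dict(side=(270,170,430,290)).items():
    im=cv2.cvtColor(camera(n),4);cv2.imwrite(f'pics/{n}6.png',cv2.resize(im[y0:y1,x0:x1],None,fx=5,fy=5,interpolation=2))
E
```

```text
[ 0.96630596 -5.75456537  1.57286147] 7.0667 [-88.44839071  -2.99130826  21.33013775] 0.020220647252529433
```

View pics/side6.png

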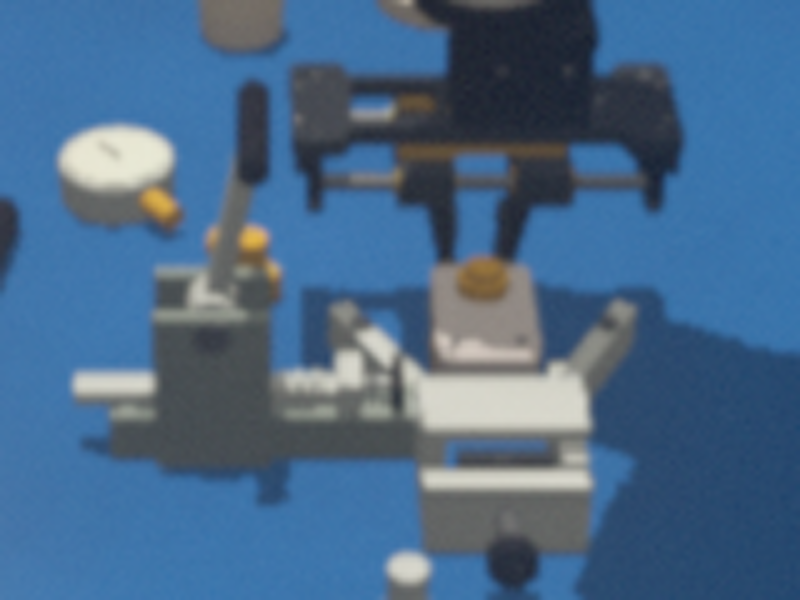

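Call:
drive_tool(plan=[{"offset":[-0.1,-0.5,0],"delta_rot":[0,0,0],"jaw":2},{"offset":[-0.2,-1,0],"delta_rot":[0,0,0],"jaw":2},{"offset":[-0.3,-1.4,0],"delta_rot":[0,0,0],"jaw":2},{"offset":[-0.4,-1.8,0],"delta_rot":[0,0,0],"jaw":2},{"offset":[-0.4,-2.2,0],"delta_rot":[0,0,0],"jaw":2},{"offset":[-0.4,-2.5,0],"delta_rot":[0,0,0],"jaw":2},{"offset":[-0.4,-2.8,0],"delta_rot":[0,0,0],"jaw":2},{"offset":[-0.4,-2.8,0],"delta_rot":[0,0,0],"jaw":2}])

```text
time: 7.78
position: [0.4951, -0.0071, 0.0212]
tool_rot: [0.999, 0.04, 0.003, 0.001]
ft_force: [3.1, -2.9, 1.7]
grip_width: 0.0203
```

```bash
python3 - <<'E'
from h import *
o=get_obs();print(o['ft_force'],o['time'],infix(o['position']),o['grip_width'])
for n,(x0,y0,x1,y1) in dict(side=(270,170,430,290)).items():
    im=cv2.cvtColor(camera(n),4);cv2.imwrite(f'pics/{n}7.png',cv2.resize(im[y0:y1,x0:x1],None,fx=5,fy=5,interpolation=2))
E
```

```text
[ 3.08246812 -2.93903966  1.70633487] 7.7833 [-6.03903375e+01  3.41830058e-03  2.12316844e+01] 0.020320659709930116
```

View pics/side7.png

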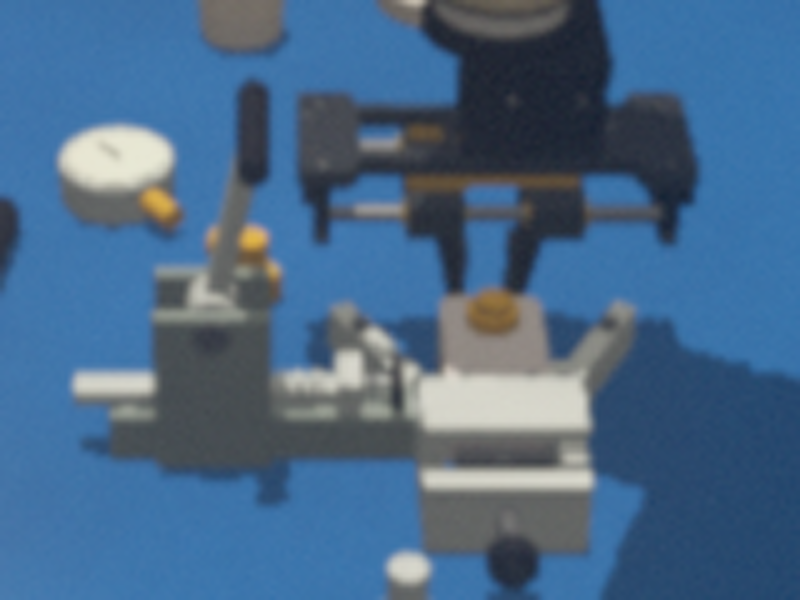

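Call:
drive_tool(plan=[{"offset":[0,-0.3,0],"delta_rot":[0,0,0],"jaw":2},{"offset":[0,-0.5,0],"delta_rot":[0,0,0],"jaw":2},{"offset":[0,-0.7,0],"delta_rot":[0,0,0],"jaw":2},{"offset":[0,-0.9,0],"delta_rot":[0,0,0],"jaw":2},{"offset":[0,-1.1,0],"delta_rot":[0,0,0],"jaw":2},{"offset":[0,-1.3,0],"delta_rot":[0,0,0],"jaw":2},{"offset":[0,-1.5,0],"delta_rot":[0,0,0],"jaw":2},{"offset":[0,-1.5,0],"delta_rot":[0,0,0],"jaw":2}])

```text
time: 8.5
position: [0.494, 0.0075, 0.0212]
tool_rot: [0.999, 0.041, 0.003, 0.001]
ft_force: [2.4, -5.8, 2.3]
grip_width: 0.0198
```

```bash
python3 - <<'E'
from h import *
o=get_obs();print(o['ft_force'],o['time'],infix(o['position']),o['grip_width'])
for n,(x0,y0,x1,y1) in dict(side=(270,170,430,290)).items():
    im=cv2.cvtColor(camera(n),4);cv2.imwrite(f'pics/{n}8.png',cv2.resize(im[y0:y1,x0:x1],None,fx=5,fy=5,interpolation=2))
E
```

```text
[ 2.44755555 -5.80639197  2.28665491] 8.5 [-4.57749110e+01 -3.26215093e-02  2.12115818e+01] 0.019825895850550952
```

View pics/side8.png

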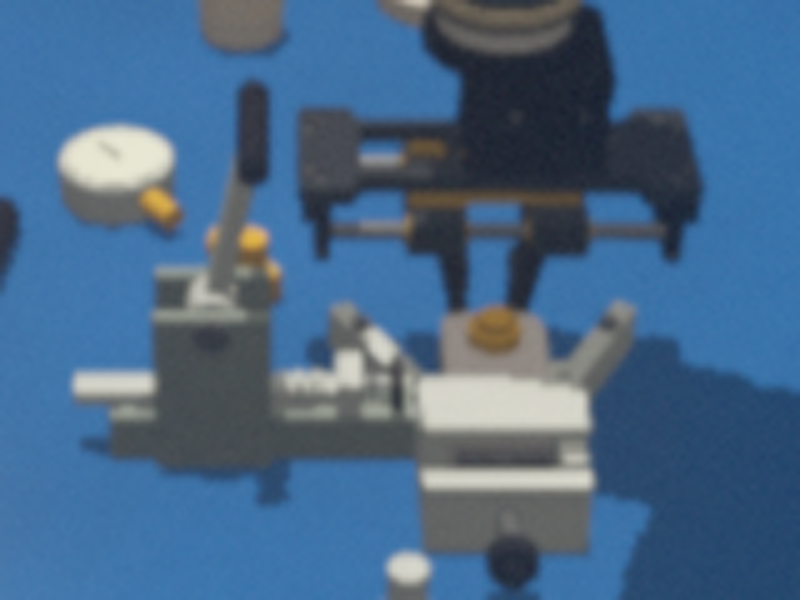

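Call:
drive_tool(plan=[{"offset":[0,-0.1,0],"delta_rot":[0,0,0],"jaw":2},{"offset":[0,-0.2,0],"delta_rot":[0,0,0],"jaw":2},{"offset":[0,-0.3,0],"delta_rot":[0,0,0],"jaw":2},{"offset":[0,-0.4,0],"delta_rot":[0,0,0],"jaw":2},{"offset":[0,-0.5,0],"delta_rot":[0,0,0],"jaw":2},{"offset":[0,-0.6,0],"delta_rot":[0,0,0],"jaw":2},{"offset":[0,-0.6,0],"delta_rot":[0,0,0],"jaw":2},{"offset":[0,-0.6,0],"delta_rot":[0,0,0],"jaw":2}])

```text
time: 9.22
position: [0.4936, 0.0133, 0.0212]
tool_rot: [0.999, 0.041, 0.003, 0.001]
ft_force: [3.2, -6.3, 2.3]
grip_width: 0.0199
```

```bash
python3 -c "
from h import *
o=get_obs();print(o['ft_force'],o['time'],infix(o['position']))"
```

```text
[ 3.22980877 -6.30174398  2.32145233] 9.2167 [-39.96373561  -0.08212693  21.20797134]
```

Call:
drive_tool(plan=[{"offset":[0,-0.1,0],"delta_rot":[0,0,0],"jaw":2},{"offset":[0,-0.2,0],"delta_rot":[0,0,0],"jaw":2},{"offset":[0,-0.3,0],"delta_rot":[0,0,0],"jaw":2},{"offset":[0,-0.4,0],"delta_rot":[0,0,0],"jaw":2},{"offset":[0,-0.5,0],"delta_rot":[0,0,0],"jaw":2},{"offset":[0,-0.5,0],"delta_rot":[0,0,0],"jaw":2},{"offset":[0,-0.5,0],"delta_rot":[0,0,0],"jaw":2},{"offset":[0,-0.5,0],"delta_rot":[0,0,0],"jaw":2}])

```text
time: 9.88
position: [0.4932, 0.0183, 0.0212]
tool_rot: [0.999, 0.041, 0.003, 0.001]
ft_force: [3.1, -5.6, 1.7]
grip_width: 0.0201
```

```bash
python3 -c "
from h import *
o=get_obs();print(o['ft_force'],o['time'],infix(o['position']))"
```

```text
[ 3.14520629 -5.60958073  1.71705168] 9.8833 [-34.97287798  -0.12025995  21.22806453]
```

Call:
drive_tool(plan=[{"offset":[0,-0.1,0],"delta_rot":[0,0,0],"jaw":2},{"offset":[0,-0.2,0],"delta_rot":[0,0,0],"jaw":2},{"offset":[0,-0.3,0],"delta_rot":[0,0,0],"jaw":2},{"offset":[0,-0.3,0],"delta_rot":[0,0,0],"jaw":2},{"offset":[0,-0.4,0],"delta_rot":[0,0,0],"jaw":2},{"offset":[0,-0.4,0],"delta_rot":[0,0,0],"jaw":2},{"offset":[0,-0.4,0],"delta_rot":[0,0,0],"jaw":2},{"offset":[0,-0.4,0],"delta_rot":[0,0,0],"jaw":2}])

```text
time: 10.55
position: [0.4929, 0.0222, 0.0212]
tool_rot: [0.999, 0.041, 0.003, 0.001]
ft_force: [2.9, -6.5, 1.9]
grip_width: 0.02
```

```bash
python3 - <<'E'
from h import *
o=get_obs();print(o['ft_force'],o['time'],infix(o['position']),o['grip_width'])
for n,(x0,y0,x1,y1) in dict(side=(270,170,430,290)).items():
    im=cv2.cvtColor(camera(n),4);cv2.imwrite(f'pics/{n}9.png',cv2.resize(im[y0:y1,x0:x1],None,fx=5,fy=5,interpolation=2))
E
```

```text
[ 2.93902322 -6.49526297  1.92836462] 10.55 [-31.01863491  -0.15667748  21.20983012] 0.020013241726182737
```

View pics/side9.png

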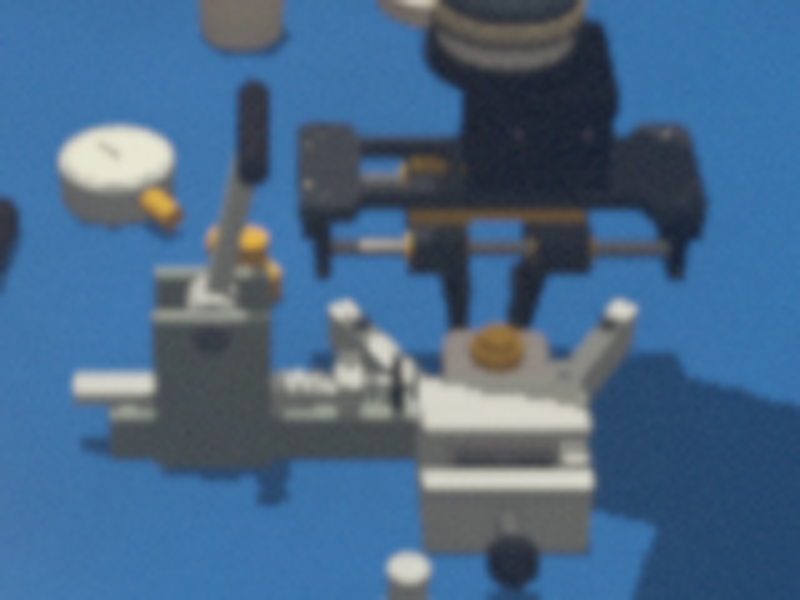

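Call:
drive_tool(plan=[{"offset":[0,-0.1,0],"delta_rot":[0,0,0],"jaw":2},{"offset":[0,-0.2,0],"delta_rot":[0,0,0],"jaw":2},{"offset":[0,-0.3,0],"delta_rot":[0,0,0],"jaw":2},{"offset":[0,-0.4,0],"delta_rot":[0,0,0],"jaw":2},{"offset":[0,-0.4,0],"delta_rot":[0,0,0],"jaw":2},{"offset":[0,-0.4,0],"delta_rot":[0,0,0],"jaw":2},{"offset":[0,-0.4,0],"delta_rot":[0,0,0],"jaw":2},{"offset":[0,-0.4,0],"delta_rot":[0,0,0],"jaw":2}])

```text
time: 11.27
position: [0.4926, 0.026, 0.0212]
tool_rot: [0.999, 0.041, 0.003, 0.001]
ft_force: [3.6, -6.9, 1.5]
grip_width: 0.02
```

```bash
python3 -c "
from h import *
o=get_obs();print(o['ft_force'],o['time'],infix(o['position']))"
```

```text
[ 3.61531949 -6.92861352  1.49893061] 11.2667 [-27.17035329  -0.17399966  21.23209149]
```

Call:
drive_tool(plan=[{"offset":[0,-0.1,0],"delta_rot":[0,0,0],"jaw":2},{"offset":[0,-0.15,0],"delta_rot":[0,0,0],"jaw":2},{"offset":[0,-0.2,0],"delta_rot":[0,0,0],"jaw":2},{"offset":[0,-0.25,0],"delta_rot":[0,0,0],"jaw":2},{"offset":[0,-0.3,0],"delta_rot":[0,0,0],"jaw":2},{"offset":[0,-0.3,0],"delta_rot":[0,0,0],"jaw":2},{"offset":[0,-0.3,0],"delta_rot":[0,0,0],"jaw":2},{"offset":[0,-0.3,0],"delta_rot":[0,0,0],"jaw":2}])

```text
time: 11.93
position: [0.4929, 0.0262, 0.0213]
tool_rot: [0.999, 0.042, 0.003, 0.003]
ft_force: [1.2, -20.8, 1.9]
grip_width: 0.0198
```

```bash
python3 -c "
from h import *
o=get_obs();print(o['ft_force'],o['time'],infix(o['position']))"
```

```text
[  1.24857273 -20.75528858   1.86849557] 11.9333 [-26.98444057  -0.49223437  21.26771806]
```

Call:
drive_tool(plan=[{"offset":[0,0,0],"delta_rot":[0,0,0],"jaw":2},{"offset":[0,0.3,0],"delta_rot":[0,0,0],"jaw":2},{"offset":[0,1,0],"delta_rot":[0,0,0],"jaw":2},{"offset":[0,2.5,0],"delta_rot":[0,0,0],"jaw":2},{"offset":[0,5,-0.5],"delta_rot":[0,0,0],"jaw":1},{"offset":[0,8,-3],"delta_rot":[0,0,0],"jaw":0},{"offset":[0,11,-6],"delta_rot":[0,0,0],"jaw":0},{"offset":[0,13,-9],"delta_rot":[0,0,0],"jaw":0}])

```text
time: 12.6
position: [0.4988, -0.1003, 0.1105]
tool_rot: [0.999, 0.04, -0.002, -0.001]
ft_force: [0.6, -0.6, -0.5]
grip_width: 0.0032
```

```bash
python3 - <<'E'
from h import *
o=get_obs();print(o['ft_force'],o['time'],infix(o['position']),o['grip_width'])
for n,(x0,y0,x1,y1) in dict(top=(250,160,410,280),side=(270,170,430,290)).items():
    im=cv2.cvtColor(camera(n),4);cv2.imwrite(f'pics/{n}10.png',cv2.resize(im[y0:y1,x0:x1],None,fx=5,fy=5,interpolation=2))
E
```

```text
[ 0.55119665 -0.64700393 -0.54073641] 12.6 [-153.55343799    4.03671913  110.50642732] 0.003215298050819803
```

View pics/side10.png

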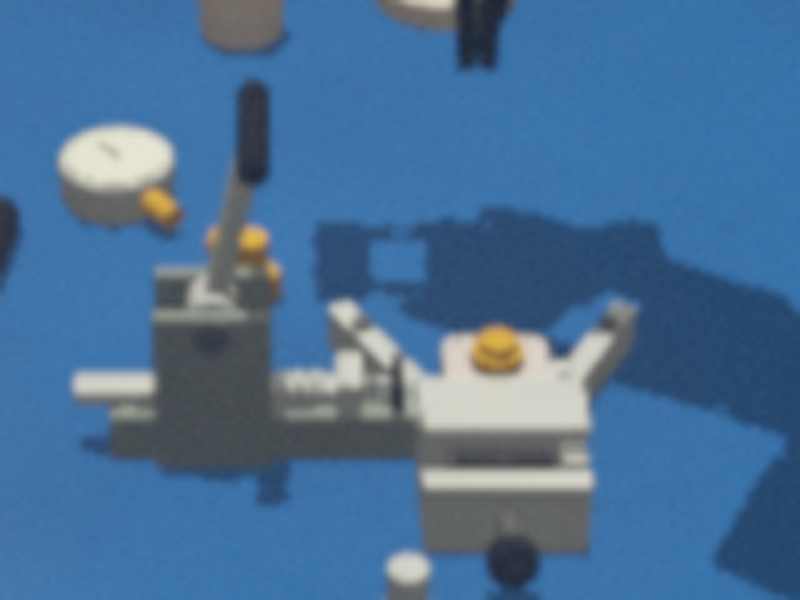

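View pics/top10.png

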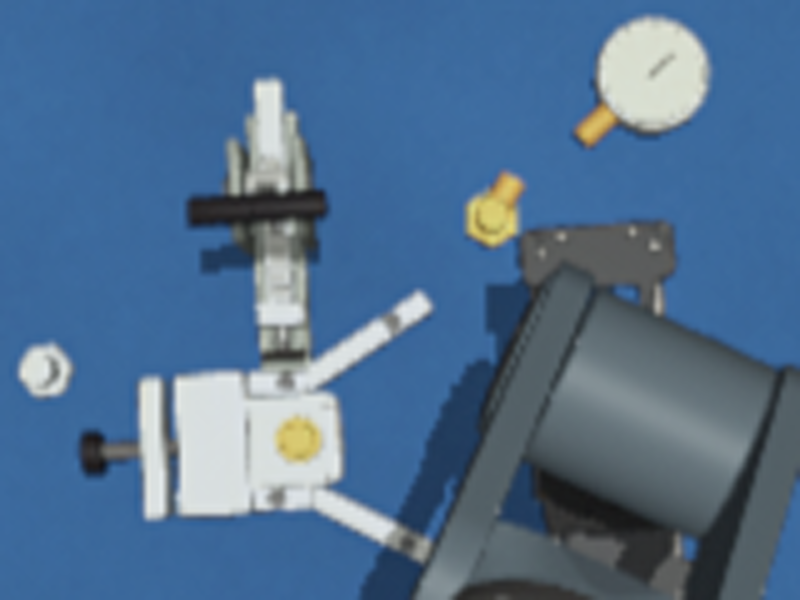

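```bash
cat >> h.py <<'E'
def prof(im,ys,z,xs=range(8,18,2)):
    g=cv2.cvtColor(im,cv2.COLOR_RGB2HSV).astype(np.float32)
    out=[]
    for ch in (1,2):
        acc=0
        for x in xs:
            uv=np.array([proj("top",fix(x,y,z)) for y in ys],np.float32)
            acc=acc+cv2.remap(g[...,ch],uv[:,0].reshape(1,-1),uv[:,1].reshape(1,-1),cv2.INTER_LINEAR)[0]
        out.append(acc/len(xs))
    return out
def tail(im,z=44):
    ys=np.arange(-240,-170,.5);s,v=prof(im,ys,z)
    # saturation falls from bench blue to steel: half-level crossing
    t=(s[:20].mean()+s[-20:].mean())/2 if False else (s.max()+s.min())/2
    i=np.where(s<t)[0][0];return ys[i]-.5*(t-s[i])/(s[i-1]-s[i])
E
python3 - <<'E'
from h import *
im=camera("top");cv2.imwrite("pics/raw_top11.png",cv2.cvtColor(im,4))
print("tail",tail(im), get_obs()["q"])
ys=np.arange(-100,-15,3.);s,v=prof(im,ys,44)
print([(float(y),int(a),int(b)) for y,a,b in zip(ys,s,v)])
E
```

```text
tail -201.4883612394333 [-4.17543665e-01  5.44671087e-01  1.82001732e+00  1.02369620e-03
  7.73215543e-01 -4.96425035e-01]
[(-100.0, 8, 165), (-97.0, 6, 195), (-94.0, 5, 200), (-91.0, 5, 201), (-88.0, 5, 197), (-85.0, 6, 187), (-82.0, 6, 185), (-79.0, 5, 201), (-76.0, 7, 207), (-73.0, 7, 218), (-70.0, 8, 224), (-67.0, 10, 227), (-64.0, 12, 210), (-61.0, 7, 139), (-58.0, 10, 151), (-55.0, 9, 145), (-52.0, 9, 124), (-49.0, 13, 95), (-46.0, 18, 61), (-43.0, 15, 92), (-40.0, 14, 149), (-37.0, 11, 155), (-34.0, 7, 152), (-31.0, 5, 142), (-28.0, 8, 162), (-25.0, 12, 195), (-22.0, 11, 201), (-19.0, 7, 222), (-16.0, 7, 223)]
```

Call:
drive_tool(plan=[{"offset":[0,0,-3],"delta_rot":[0,0,6],"jaw":0},{"offset":[0,0,-6],"delta_rot":[0,0,12],"jaw":0},{"offset":[0,0,-9],"delta_rot":[0,0,18],"jaw":0},{"offset":[0,-1,-12],"delta_rot":[0,0,24],"jaw":0},{"offset":[0,-3,-14],"delta_rot":[0,0,30],"jaw":0},{"offset":[0,-6,-14],"delta_rot":[0,0,36],"jaw":0},{"offset":[0,-9,-14],"delta_rot":[0,0,42],"jaw":0},{"offset":[0,-12,-14],"delta_rot":[0,0,48],"jaw":0}])

```text
time: 13.42
position: [0.4882, 0.023, 0.2491]
tool_rot: [0.928, -0.372, -0.003, -0.0]
ft_force: [0.7, 0.9, -0.2]
grip_width: 0.0003
```

```bash
python3 -c "
from h import *
o=get_obs();print(o['ft_force'],o['time'],infix(o['position']),o['grip_width'])
print(quad(fix(12,-80,250),-85.3))"
```

```text
[ 0.65781933  0.88105486 -0.16463955] 13.4167 [-29.81523018   4.50330945 249.08304887] 0.00034888024738066444
[array([ 2.49, -9.09, -0.12]), array([ 0.2 ,  0.22, 41.67])]
```

Call:
drive_tool(plan=[{"offset":[0.4,-1.3,0],"delta_rot":[0,0,6],"jaw":0},{"offset":[0.8,-2.6,0],"delta_rot":[0,0,12],"jaw":0},{"offset":[1.2,-4,0],"delta_rot":[0,0,18],"jaw":0},{"offset":[1.6,-5.5,0],"delta_rot":[0,0,24],"jaw":0},{"offset":[2,-7,0],"delta_rot":[0,0,30],"jaw":0},{"offset":[2.3,-8.2,0],"delta_rot":[0,0,36],"jaw":0},{"offset":[2.5,-8.8,0],"delta_rot":[0,0,41.5],"jaw":0},{"offset":[2.5,-8.8,0],"delta_rot":[0,0,41.7],"jaw":0}])

```text
time: 14.08
position: [0.5681, 0.0693, 0.2481]
tool_rot: [0.737, -0.676, -0.002, 0.001]
ft_force: [-1.1, -0.3, 0.6]
grip_width: 0.0004
```

```bash
python3 -c "
from h import *
o=get_obs();print(o['ft_force'],o['time'],infix(o['position']),o['grip_width'])
print(quad(fix(12,-82,158),-85.3))"
```

```text
[-1.07364795 -0.25831483  0.57376052] 14.0833 [  9.7442432  -78.94114071 248.05605472] 0.0003960362080766571
[array([-0.21, -0.35,  9.  ]), array([0.28, 0.11, 0.29])]
```

Call:
drive_tool(plan=[{"offset":[-0.1,0,1.5],"delta_rot":[0,0,0],"jaw":0},{"offset":[-0.2,0,3.5],"delta_rot":[0,0,0],"jaw":0},{"offset":[-0.2,0,5.5],"delta_rot":[0,0,0],"jaw":0},{"offset":[-0.2,0,7.5],"delta_rot":[0,0,0],"jaw":0},{"offset":[-0.2,0,8.6],"delta_rot":[0,0,0],"jaw":0},{"offset":[-0.2,0,9],"delta_rot":[0,0,0],"jaw":0},{"offset":[-0.2,0,9],"delta_rot":[0,0,0],"jaw":0},{"offset":[-0.2,0,9],"delta_rot":[0,0,0],"jaw":0}])

```text
time: 14.75
position: [0.569, 0.0692, 0.1608]
tool_rot: [0.737, -0.676, -0.0, -0.0]
ft_force: [-0.4, 0.3, -0.1]
grip_width: 0.0005
```

```bash
python3 - <<'E'
from h import *
o=get_obs();print(o['ft_force'],o['time'],infix(o['position']),o['grip_width'])
for n,(x0,y0,x1,y1) in dict(top=(250,140,410,260),side=(270,150,430,270)).items():
    r=camera(n);im=cv2.cvtColor(r,4);cv2.imwrite(f'pics/{n}12.png',cv2.resize(im[y0:y1,x0:x1],None,fx=5,fy=5,interpolation=2))
    if n=="top": print(tail(r))
E
```

```text
[-0.44761514  0.25813504 -0.07451649] 14.75 [  9.60625295 -79.89677022 160.75090015] 0.00048752251135862206
-201.48773601651192
```

View pics/side12.png

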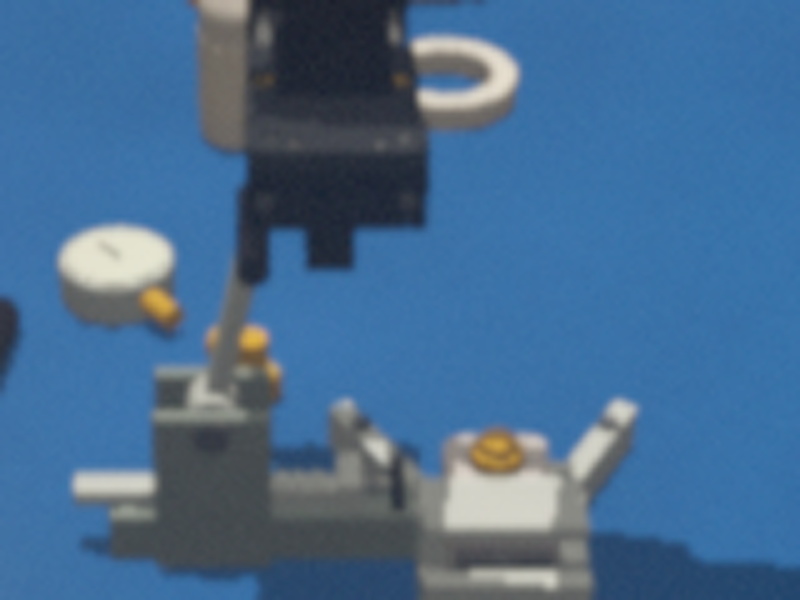

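View pics/top12.png

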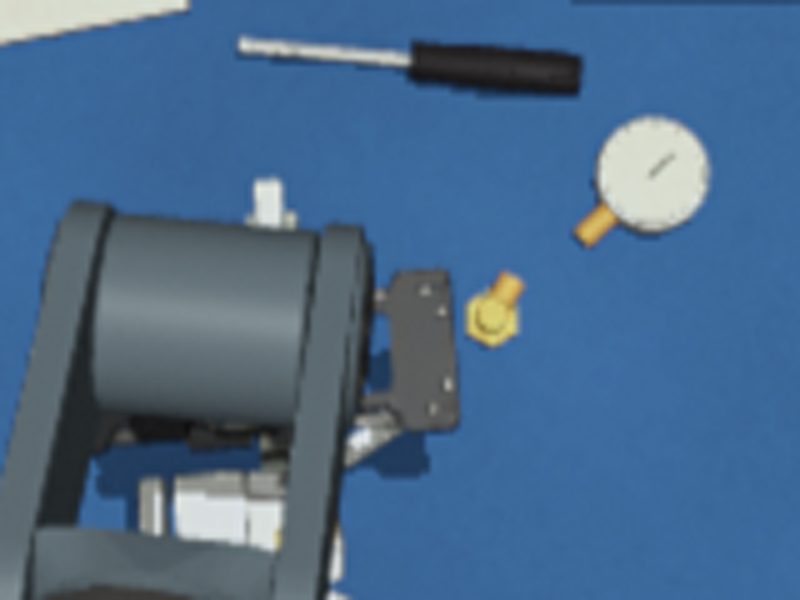

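Call:
drive_tool(plan=[{"offset":[0,-0.7,0],"delta_rot":[0,0,0],"jaw":0},{"offset":[0,-1.4,0],"delta_rot":[0,0,0],"jaw":0},{"offset":[0,-1.9,0],"delta_rot":[0,0,0],"jaw":0},{"offset":[0,-2.4,0],"delta_rot":[0,0,0],"jaw":0},{"offset":[0,-2.9,0],"delta_rot":[0,0,0],"jaw":0},{"offset":[0,-3.4,0],"delta_rot":[0,0,0],"jaw":0},{"offset":[0,-3.4,0],"delta_rot":[0,0,0],"jaw":0},{"offset":[0,-3.4,0],"delta_rot":[0,0,0],"jaw":0}])

```text
time: 15.52
position: [0.6014, 0.0719, 0.1604]
tool_rot: [0.737, -0.676, -0.002, 0.002]
ft_force: [-5.4, -1.1, 4.9]
grip_width: 0.0006
```

```bash
python3 - <<'E'
from h import *
o=get_obs();print(o['ft_force'],o['time'],infix(o['position']),o['grip_width'])
for n,(x0,y0,x1,y1) in dict(side=(270,150,430,270)).items():
    r=camera(n);im=cv2.cvtColor(r,4);cv2.imwrite(f'pics/{n}13.png',cv2.resize(im[y0:y1,x0:x1],None,fx=5,fy=5,interpolation=2))
E
```

```text
[-5.4086856  -1.06041103  4.91941556] 15.5167 [   9.60595803 -112.35337382  160.4126927 ] 0.000555248477791796
```

View pics/side13.png

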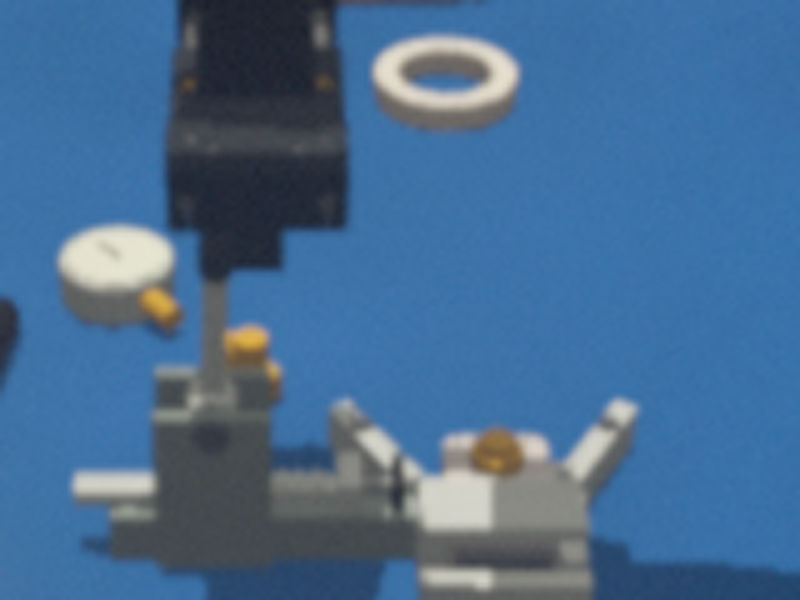

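Call:
drive_tool(plan=[{"offset":[0,-0.4,0],"delta_rot":[0,0,0],"jaw":0},{"offset":[0,-0.8,0],"delta_rot":[0,0,0],"jaw":0},{"offset":[0,-1.2,0],"delta_rot":[0,0,0],"jaw":0},{"offset":[0,-1.5,0],"delta_rot":[0,0,0],"jaw":0},{"offset":[0,-1.7,0],"delta_rot":[0,0,0],"jaw":0},{"offset":[0,-1.9,0],"delta_rot":[0,0,0],"jaw":0},{"offset":[0,-1.9,0],"delta_rot":[0,0,0],"jaw":0},{"offset":[0,-1.9,0],"delta_rot":[0,0,0],"jaw":0}])

```text
time: 16.23
position: [0.6186, 0.0735, 0.1602]
tool_rot: [0.737, -0.676, -0.003, 0.003]
ft_force: [-8.0, -0.9, 5.5]
grip_width: 0.0006
```

```bash
python3 - <<'E'
from h import *
o=get_obs();print(o['ft_force'],o['time'],infix(o['position']),o['grip_width'])
for n,(x0,y0,x1,y1) in dict(side=(270,150,430,270)).items():
    r=camera(n);im=cv2.cvtColor(r,4);cv2.imwrite(f'pics/{n}14.png',cv2.resize(im[y0:y1,x0:x1],None,fx=5,fy=5,interpolation=2))
E
```

```text
[-7.96679981 -0.88453963  5.47224845] 16.2333 [   9.79515045 -129.60931609  160.15851058] 0.0005987050896972886
```

View pics/side14.png

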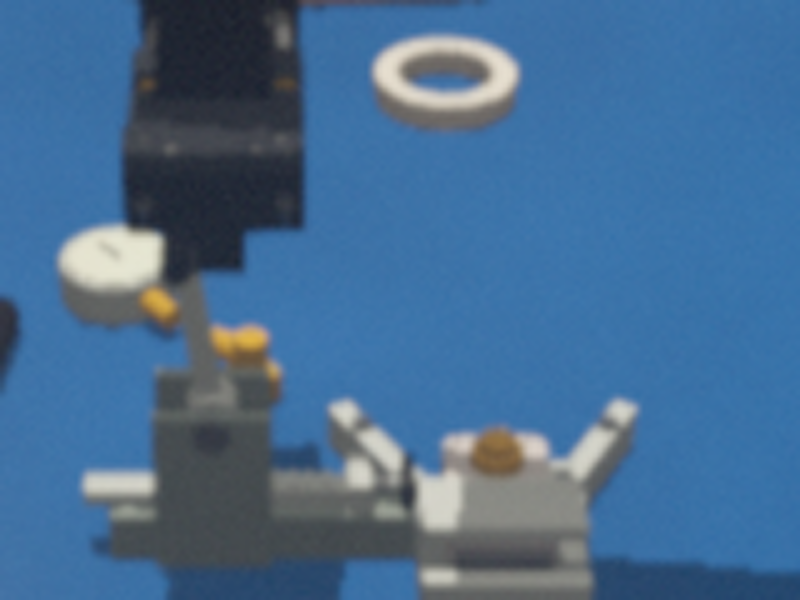

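Call:
drive_tool(plan=[{"offset":[0,-0.1,0],"delta_rot":[0,0,0],"jaw":0},{"offset":[0,-0.2,0],"delta_rot":[0,0,0],"jaw":0},{"offset":[0,-0.3,0],"delta_rot":[0,0,0],"jaw":0},{"offset":[0,-0.4,0],"delta_rot":[0,0,0],"jaw":0},{"offset":[0,-0.5,0],"delta_rot":[0,0,0],"jaw":0},{"offset":[0,-0.5,0],"delta_rot":[0,0,0],"jaw":0},{"offset":[0,-0.5,0],"delta_rot":[0,0,0],"jaw":0},{"offset":[0,-0.5,0],"delta_rot":[0,0,0],"jaw":0}])

```text
time: 16.95
position: [0.6227, 0.0738, 0.1598]
tool_rot: [0.737, -0.676, -0.004, 0.004]
ft_force: [-9.1, -0.6, 5.2]
grip_width: 0.0006
```

```bash
python3 - <<'E'
from h import *
o=get_obs();print(o['ft_force'],o['time'],infix(o['position']))
E
```

```text
[-9.13584533 -0.61234145  5.23283898] 16.95 [   9.81803753 -133.70555962  159.76762784]
```

Call:
drive_tool(plan=[{"offset":[0,-0.1,0],"delta_rot":[0,0,0],"jaw":0},{"offset":[0,-0.2,0],"delta_rot":[0,0,0],"jaw":0},{"offset":[0,-0.3,0],"delta_rot":[0,0,0],"jaw":0},{"offset":[0,-0.3,0],"delta_rot":[0,0,0],"jaw":0},{"offset":[0,-0.3,0],"delta_rot":[0,0,0],"jaw":0},{"offset":[0,-0.3,0],"delta_rot":[0,0,0],"jaw":0},{"offset":[0,-0.3,0],"delta_rot":[0,0,0],"jaw":0},{"offset":[0,-0.3,0],"delta_rot":[0,0,0],"jaw":0}])

```text
time: 17.62
position: [0.6241, 0.074, 0.1596]
tool_rot: [0.737, -0.676, -0.005, 0.005]
ft_force: [-11.3, -2.3, 5.7]
grip_width: 0.0007
```

```bash
python3 - <<'E'
from h import *
o=get_obs();print(o['ft_force'],o['time'],infix(o['position']))
E
```

```text
[-11.27870198  -2.25023498   5.67785044] 17.6167 [   9.82222822 -135.15884616  159.56887964]
```

Call:
drive_tool(plan=[{"offset":[0,0.5,0],"delta_rot":[0,0,0],"jaw":0},{"offset":[0,1.3,0],"delta_rot":[0,0,0],"jaw":0},{"offset":[0,2.2,0],"delta_rot":[0,0,0],"jaw":0},{"offset":[0,3.2,0],"delta_rot":[0,0,0],"jaw":0},{"offset":[0,4.2,0],"delta_rot":[0,0,0],"jaw":0},{"offset":[0,5.2,0],"delta_rot":[0,0,0],"jaw":0},{"offset":[0,5.6,0],"delta_rot":[0,0,0],"jaw":0},{"offset":[0,5.6,0],"delta_rot":[0,0,0],"jaw":0}])

```text
time: 18.28
position: [0.5739, 0.0695, 0.1607]
tool_rot: [0.737, -0.676, 0.0, -0.0]
ft_force: [-1.2, 0.7, 0.2]
grip_width: 0.0006
```

```bash
python3 - <<'E'
from h import *
o=get_obs();print(o['ft_force'],o['time'],infix(o['position']))
print("tail",tail(camera("top")))
for n,(x0,y0,x1,y1) in dict(side=(270,150,430,270)).items():
    r=camera(n);im=cv2.cvtColor(r,4);cv2.imwrite(f'pics/{n}15.png',cv2.resize(im[y0:y1,x0:x1],None,fx=5,fy=5,interpolation=2))
E
```

```text
[-1.23444264  0.70181267  0.18166702] 18.2833 [  9.45742908 -84.72069873 160.71593533]
tail -195.31457343697548
```

View pics/side15.png

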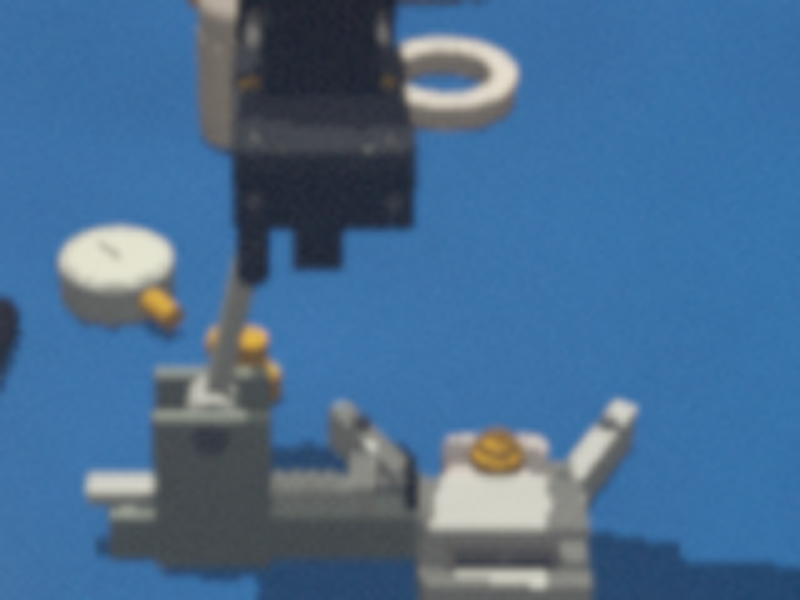

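Call:
drive_tool(plan=[{"offset":[0,-0.8,0],"delta_rot":[0,0,0],"jaw":0},{"offset":[0,-1.6,0],"delta_rot":[0,0,0],"jaw":0},{"offset":[0,-2.4,0],"delta_rot":[0,0,0],"jaw":0},{"offset":[0,-3.2,0],"delta_rot":[0,0,0],"jaw":0},{"offset":[0,-4,0],"delta_rot":[0,0,0],"jaw":0},{"offset":[0,-4.7,0],"delta_rot":[0,0,0],"jaw":0},{"offset":[0,-5.3,0],"delta_rot":[0,0,0],"jaw":0},{"offset":[0,-5.6,0],"delta_rot":[0,0,0],"jaw":0}])

```text
time: 19.05
position: [0.6244, 0.074, 0.1593]
tool_rot: [0.737, -0.675, -0.006, 0.006]
ft_force: [-16.4, -2.8, 10.2]
grip_width: 0.0005
```

Call:
drive_tool(plan=[{"offset":[0,0,0],"delta_rot":[0,0,0],"jaw":0},{"offset":[0,0,0],"delta_rot":[0,0,0],"jaw":0},{"offset":[0,0,0],"delta_rot":[0,0,0],"jaw":0},{"offset":[0,0,0],"delta_rot":[0,0,0],"jaw":0},{"offset":[0,0,0],"delta_rot":[0,0,0],"jaw":0},{"offset":[0,0,0],"delta_rot":[0,0,0],"jaw":0},{"offset":[0,0,0],"delta_rot":[0,0,0],"jaw":0},{"offset":[0,0,0],"delta_rot":[0,0,0],"jaw":0}])

```text
time: 19.72
position: [0.6241, 0.074, 0.1594]
tool_rot: [0.737, -0.675, -0.005, 0.006]
ft_force: [-11.9, -1.9, 6.5]
grip_width: 0.0004
```

Call:
drive_tool(plan=[{"offset":[0,0.5,0],"delta_rot":[0,0,0],"jaw":0},{"offset":[0,1.3,0],"delta_rot":[0,0,0],"jaw":0},{"offset":[0,2.2,0],"delta_rot":[0,0,0],"jaw":0},{"offset":[0,3.2,0],"delta_rot":[0,0,0],"jaw":0},{"offset":[0,4.2,0],"delta_rot":[0,0,0],"jaw":0},{"offset":[0,5.2,0],"delta_rot":[0,0,0],"jaw":0},{"offset":[0,5.6,0],"delta_rot":[0,0,0],"jaw":0},{"offset":[0,5.6,0],"delta_rot":[0,0,0],"jaw":0}])

```text
time: 20.38
position: [0.5741, 0.0695, 0.1607]
tool_rot: [0.737, -0.676, 0.0, -0.0]
ft_force: [0.6, -0.7, -0.5]
grip_width: 0.0005
```

```bash
python3 - <<'E'
from h import *
o=get_obs();print(o['ft_force'],o['time'],infix(o['position']))
print("tail",tail(camera("top")))
for n,(x0,y0,x1,y1) in dict(side=(270,150,430,270)).items():
    r=camera(n);im=cv2.cvtColor(r,4);cv2.imwrite(f'pics/{n}16.png',cv2.resize(im[y0:y1,x0:x1],None,fx=5,fy=5,interpolation=2))
E
```

```text
[ 0.56185565 -0.7374778  -0.47134273] 20.3833 [  9.46889273 -84.95242381 160.72198864]
tail -186.9215286374092
```

View pics/side16.png

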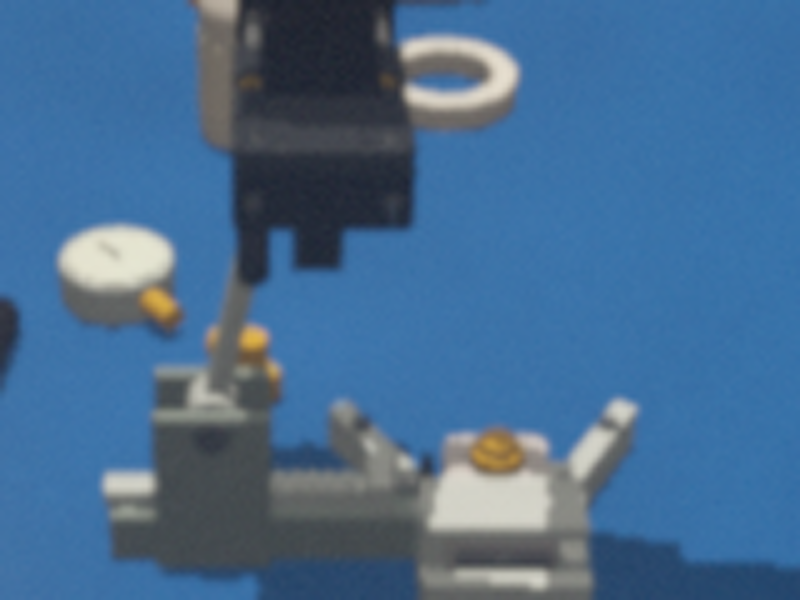

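Call:
drive_tool(plan=[{"offset":[0,-0.8,0],"delta_rot":[0,0,0],"jaw":0},{"offset":[0,-1.6,0],"delta_rot":[0,0,0],"jaw":0},{"offset":[0,-2.4,0],"delta_rot":[0,0,0],"jaw":0},{"offset":[0,-3.2,0],"delta_rot":[0,0,0],"jaw":0},{"offset":[0,-4,0],"delta_rot":[0,0,0],"jaw":0},{"offset":[0,-4.7,0],"delta_rot":[0,0,0],"jaw":0},{"offset":[0,-5.3,0],"delta_rot":[0,0,0],"jaw":0},{"offset":[0,-5.6,0],"delta_rot":[0,0,0],"jaw":0}])

```text
time: 21.15
position: [0.6244, 0.074, 0.1593]
tool_rot: [0.737, -0.675, -0.006, 0.006]
ft_force: [-15.8, -3.0, 9.8]
grip_width: 0.0009
```

Call:
drive_tool(plan=[{"offset":[0,0,0],"delta_rot":[0,0,0],"jaw":0},{"offset":[0,0,0],"delta_rot":[0,0,0],"jaw":0},{"offset":[0,0,0],"delta_rot":[0,0,0],"jaw":0},{"offset":[0,0,0],"delta_rot":[0,0,0],"jaw":0},{"offset":[0,0,0],"delta_rot":[0,0,0],"jaw":0},{"offset":[0,0,0],"delta_rot":[0,0,0],"jaw":0},{"offset":[0,0,0],"delta_rot":[0,0,0],"jaw":0},{"offset":[0,0,0],"delta_rot":[0,0,0],"jaw":0}])

```text
time: 21.82
position: [0.6241, 0.074, 0.1594]
tool_rot: [0.737, -0.676, -0.005, 0.006]
ft_force: [-12.0, -1.6, 7.0]
grip_width: 0.0004
```

Call:
drive_tool(plan=[{"offset":[0,0.5,0],"delta_rot":[0,0,0],"jaw":0},{"offset":[0,1.3,0],"delta_rot":[0,0,0],"jaw":0},{"offset":[0,2.2,0],"delta_rot":[0,0,0],"jaw":0},{"offset":[0,3.2,0],"delta_rot":[0,0,0],"jaw":0},{"offset":[0,4.2,0],"delta_rot":[0,0,0],"jaw":0},{"offset":[0,5.2,0],"delta_rot":[0,0,0],"jaw":0},{"offset":[0,5.6,0],"delta_rot":[0,0,0],"jaw":0},{"offset":[0,5.6,0],"delta_rot":[0,0,0],"jaw":0}])

```text
time: 22.48
position: [0.5741, 0.0695, 0.1607]
tool_rot: [0.737, -0.676, 0.0, -0.0]
ft_force: [-0.7, -0.8, 0.6]
grip_width: 0.0005
```

```bash
python3 - <<'E'
from h import *
o=get_obs();print(o['ft_force'],o['time'],infix(o['position']))
print("tail",tail(camera("top")))
E
```

```text
[-0.70374781 -0.75372693  0.63841423] 22.4833 [  9.44534568 -84.96586297 160.73953928]
tail -180.8495859503746
```

Call:
drive_tool(plan=[{"offset":[0,1,-2],"delta_rot":[0,0,0],"jaw":0},{"offset":[0,1.5,-5],"delta_rot":[0,0,0],"jaw":0},{"offset":[1.5,2,-8],"delta_rot":[0,0,0],"jaw":0},{"offset":[5,2,-9],"delta_rot":[0,0,0],"jaw":0},{"offset":[9,2,-9],"delta_rot":[0,0,0],"jaw":0},{"offset":[13,2,-9],"delta_rot":[0,0,0],"jaw":0},{"offset":[16,2,-9],"delta_rot":[0,0,0],"jaw":0},{"offset":[18,2,-9],"delta_rot":[0,0,0],"jaw":0}])

```text
time: 23.2
position: [0.5715, -0.1155, 0.2513]
tool_rot: [0.736, -0.677, 0.002, -0.0]
ft_force: [0.9, -0.4, 0.3]
grip_width: 0.0003
```

```bash
python3 - <<'E'
from h import *
o=get_obs();print(o['ft_force'],o['time'],infix(o['position']))
for n,(x0,y0,x1,y1) in dict(top=(260,160,360,260),side=(270,150,430,270)).items():
    r=camera(n);im=cv2.cvtColor(r,4);cv2.imwrite(f"pics/raw_{n}17.png",im);cv2.imwrite(f'pics/{n}17.png',cv2.resize(im[y0:y1,x0:x1],None,fx=5,fy=5,interpolation=2))
    if n=="top":
        print(tail(r))
        old=cv2.cvtColor(cv2.imread("pics/raw_top11.png"),4)
        ys=np.arange(-215,-165,2.)
        for i in (old,r):
            s,v=prof(i,ys,44);print([int(a) for a in s])
        ys=np.arange(-100,-15,3.)
        for i in (old,r):
            s,v=prof(i,ys,44);print([(int(y),int(b)) for y,b in zip(ys,v)])
E
```

```text
[ 0.85317266 -0.35062497  0.26982898] 23.2 [-174.70745039  -67.18604523  251.29585061]
-182.76305150985718
[158, 158, 158, 158, 158, 155, 118, 68, 23, 9, 6, 6, 6, 7, 7, 7, 7, 7, 7, 7, 7, 7, 7, 7, 7]
[157, 157, 157, 158, 158, 158, 157, 157, 157, 157, 157, 158, 158, 160, 157, 147, 90, 42, 10, 7, 7, 7, 7, 7, 7]
[(-100, 165), (-97, 195), (-94, 200), (-91, 201), (-88, 197), (-85, 187), (-82, 185), (-79, 201), (-76, 207), (-73, 218), (-70, 224), (-67, 227), (-64, 210), (-61, 139), (-58, 151), (-55, 145), (-52, 124), (-49, 95), (-46, 61), (-43, 92), (-40, 149), (-37, 155), (-34, 152), (-31, 142), (-28, 162), (-25, 195), (-22, 201), (-19, 222), (-16, 223)]
[(-100, 162), (-97, 199), (-94, 201), (-91, 195), (-88, 202), (-85, 200), (-82, 195), (-79, 198), (-76, 194), (-73, 198), (-70, 198), (-67, 195), (-64, 202), (-61, 197), (-58, 199), (-55, 207), (-52, 214), (-49, 223), (-46, 225), (-43, 219), (-40, 170), (-37, 134), (-34, 134), (-31, 123), (-28, 77), (-25, 117), (-22, 195), (-19, 223), (-16, 223)]
```

View pics/top17.png

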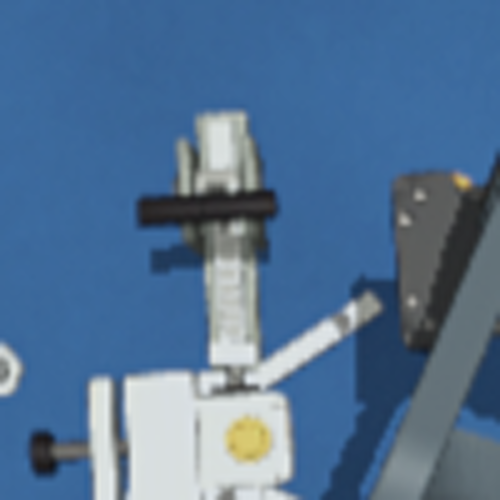

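View pics/side17.png

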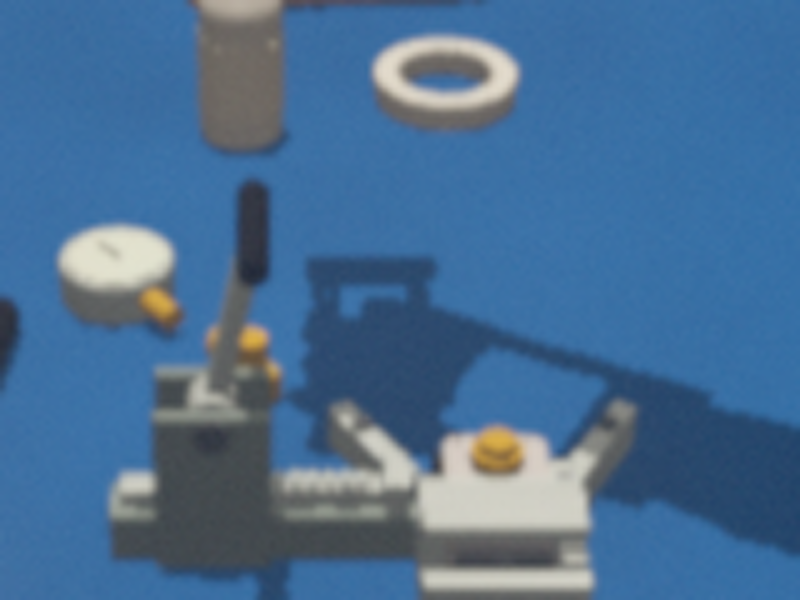

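```bash
python3 -c "
from h import *
o=get_obs();print(o['time'],infix(o['position']),quad(fix(10,-75,250),-85.3),quad(fix(10,-82,160.7)))"
```

```text
23.3 [-175.06287435  -67.26886263  250.91404712] [array([-18.51,  -0.77,   0.05]), array([-0.18, -0.15, -0.02])] [array([-18.53,  -1.44,   8.98])]
```

Call:
drive_tool(plan=[{"offset":[-3,0,0],"delta_rot":[0,0,0],"jaw":0},{"offset":[-6.5,-0.2,0],"delta_rot":[0,0,0],"jaw":0},{"offset":[-10,-0.4,0],"delta_rot":[0,0,0],"jaw":0},{"offset":[-13.5,-0.6,0],"delta_rot":[0,0,0],"jaw":0},{"offset":[-16.5,-0.8,0],"delta_rot":[0,0,0],"jaw":0},{"offset":[-18,-0.8,1],"delta_rot":[0,0,0],"jaw":0},{"offset":[-18.5,-0.8,3],"delta_rot":[0,0,0],"jaw":0},{"offset":[-18.5,-0.8,5],"delta_rot":[0,0,0],"jaw":0}])

```text
time: 23.97
position: [0.5626, 0.0766, 0.2011]
tool_rot: [0.738, -0.675, 0.001, -0.002]
ft_force: [-0.1, 0.1, 0.4]
grip_width: 0.0005
```

Call:
drive_tool(plan=[{"offset":[0,0,2],"delta_rot":[0,0,0],"jaw":0},{"offset":[0,0,3.5],"delta_rot":[0,0,0],"jaw":0},{"offset":[0,0,4],"delta_rot":[0,0,0],"jaw":0},{"offset":[0,0,4],"delta_rot":[0,0,0],"jaw":0},{"offset":[0,-0.4,4],"delta_rot":[0,0,0],"jaw":0},{"offset":[0,-0.8,4],"delta_rot":[0,0,0],"jaw":0},{"offset":[0,-0.8,4],"delta_rot":[0,0,0],"jaw":0},{"offset":[0,-0.8,4],"delta_rot":[0,0,0],"jaw":0}])

```text
time: 24.63
position: [0.5708, 0.074, 0.1616]
tool_rot: [0.737, -0.676, 0.001, -0.001]
ft_force: [0.5, 0.3, -0.0]
grip_width: 0.0005
```

```bash
python3 -c "
from h import *
o=get_obs();print(o['ft_force'],o['time'],infix(o['position']),quad(fix(10,-85,160.7),-85.3))"
```

```text
[ 0.46292504  0.25749997 -0.02980371] 24.6333 [ 14.25819589 -82.07411792 161.61377997] [array([ 0.43, -0.29,  0.09]), array([-0.15, -0.02,  0.24])]
```

Same stroke from y = -82: 5.9 cm to the lever's end.

Call:
drive_tool(plan=[{"offset":[0.2,-0.8,0.1],"delta_rot":[0,0,0],"jaw":0},{"offset":[0.3,-1.6,0.1],"delta_rot":[0,0,0],"jaw":0},{"offset":[0.3,-2.4,0.1],"delta_rot":[0,0,0],"jaw":0},{"offset":[0.3,-3.2,0.1],"delta_rot":[0,0,0],"jaw":0},{"offset":[0.3,-4,0.1],"delta_rot":[0,0,0],"jaw":0},{"offset":[0.3,-4.8,0.1],"delta_rot":[0,0,0],"jaw":0},{"offset":[0.3,-5.5,0.1],"delta_rot":[0,0,0],"jaw":0},{"offset":[0.3,-5.8,0.1],"delta_rot":[0,0,0],"jaw":0}])

```text
time: 25.3
position: [0.6235, 0.0758, 0.1586]
tool_rot: [0.737, -0.676, -0.004, 0.005]
ft_force: [-10.0, -1.5, 5.3]
grip_width: 0.0008
```

Call:
drive_tool(plan=[{"offset":[0,0,0],"delta_rot":[0,0,0],"jaw":0},{"offset":[0,0,0],"delta_rot":[0,0,0],"jaw":0},{"offset":[0,0,0],"delta_rot":[0,0,0],"jaw":0},{"offset":[0,0,0],"delta_rot":[0,0,0],"jaw":0},{"offset":[0,0,0],"delta_rot":[0,0,0],"jaw":0},{"offset":[0,0,0],"delta_rot":[0,0,0],"jaw":0},{"offset":[0,0,0],"delta_rot":[0,0,0],"jaw":0},{"offset":[0,0,0],"delta_rot":[0,0,0],"jaw":0}])

```text
time: 25.97
position: [0.6233, 0.0757, 0.1586]
tool_rot: [0.737, -0.676, -0.004, 0.004]
ft_force: [-9.6, -2.8, 4.9]
grip_width: 0.0005
```

```bash
python3 -c "
from h import *
o=get_obs();print(o['ft_force'],o['time'],infix(o['position']))"
```

```text
[-9.57792057 -2.7724939   4.89738166] 25.9667 [  11.66489986 -134.51238633  158.59019287]
```

Call:
drive_tool(plan=[{"offset":[0,0.5,0],"delta_rot":[0,0,0],"jaw":0},{"offset":[0,1.3,0],"delta_rot":[0,0,0],"jaw":0},{"offset":[0,2.2,0],"delta_rot":[0,0,0],"jaw":0},{"offset":[0,3.2,0],"delta_rot":[0,0,0],"jaw":0},{"offset":[0,4.2,0],"delta_rot":[0,0,0],"jaw":0},{"offset":[0,5.2,0],"delta_rot":[0,0,0],"jaw":0},{"offset":[0,6,0],"delta_rot":[0,0,0],"jaw":0},{"offset":[0,6.2,-1],"delta_rot":[0,0,0],"jaw":0}])

```text
time: 26.63
position: [0.5634, 0.0708, 0.1683]
tool_rot: [0.737, -0.676, -0.002, 0.001]
ft_force: [-0.3, 1.0, 0.1]
grip_width: 0.0005
```

Call:
drive_tool(plan=[{"offset":[0,0.5,-2],"delta_rot":[0,0,0],"jaw":0},{"offset":[0,1,-5],"delta_rot":[0,0,0],"jaw":0},{"offset":[1.5,1,-8],"delta_rot":[0,0,0],"jaw":0},{"offset":[5,1,-9],"delta_rot":[0,0,0],"jaw":0},{"offset":[9,1,-9],"delta_rot":[0,0,0],"jaw":0},{"offset":[13,1,-9],"delta_rot":[0,0,0],"jaw":0},{"offset":[16,1,-9],"delta_rot":[0,0,0],"jaw":0},{"offset":[18,1,-9],"delta_rot":[0,0,0],"jaw":0}])

```text
time: 27.3
position: [0.5728, -0.1132, 0.2611]
tool_rot: [0.736, -0.677, 0.002, -0.0]
ft_force: [-0.5, 0.5, -1.2]
grip_width: 0.0005
```

```bash
python3 - <<'E'
from h import *
o=get_obs();print(o['ft_force'],o['time'],infix(o['position']))
ims=[cv2.cvtColor(cv2.imread(f"pics/raw_top{k}.png"),4) for k in (11,17)]
for n,(x0,y0,x1,y1) in dict(top=(260,160,360,260),side=(270,150,430,270)).items():
    r=camera(n);im=cv2.cvtColor(r,4);cv2.imwrite(f"pics/raw_{n}18.png",im);cv2.imwrite(f'pics/{n}18.png',cv2.resize(im[y0:y1,x0:x1],None,fx=5,fy=5,interpolation=2))
    if n=="top": ims.append(r)
ys=np.arange(-70,-15,2.)
print([int(y) for y in ys])
for i in ims:
    s,v=prof(i,ys,44);print([int(b) for b in v])
# boss centre & lever bar
def boss(i):
    h=cv2.cvtColor(i[225:270,290:330],cv2.COLOR_RGB2HSV);m=(h[...,0]>15)&(h[...,0]<32)&(h[...,1]>100)&(h[...,2]>110)
    y,x=np.nonzero(m);return infix(onz("top",x.mean()+290,y.mean()+225,.058)).round(1)
def bar(i):
    h=cv2.cvtColor(i[185:215,280:320],cv2.COLOR_RGB2HSV);m=(h[...,2]<60);y,x=np.nonzero(m);return infix(onz("top",x.mean()+280,y.mean()+185,.184)).round(1)
for i in ims: print(boss(i),bar(i))
E
```

```text
[-0.45154554  0.52964568 -1.1952123 ] 27.3 [-172.48317584  -68.73115748  261.13164151]
[-70, -68, -66, -64, -62, -60, -58, -56, -54, -52, -50, -48, -46, -44, -42, -40, -38, -36, -34, -32, -30, -28, -26, -24, -22, -20, -18, -16]
[224, 226, 223, 210, 161, 142, 151, 149, 138, 124, 111, 78, 61, 68, 115, 149, 162, 148, 152, 148, 144, 162, 184, 197, 201, 217, 222, 223]
[198, 196, 196, 202, 199, 197, 199, 204, 209, 214, 222, 224, 225, 224, 213, 170, 137, 132, 134, 129, 112, 77, 99, 143, 195, 217, 223, 223]
[194, 196, 199, 203, 197, 195, 196, 199, 198, 196, 196, 191, 192, 199, 218, 224, 225, 223, 207, 169, 123, 84, 97, 137, 191, 215, 223, 223]
[ 4.9  1.9 58. ] [  11.  -111.9  184. ]
[ 4.9  1.7 58. ] [  11.  -111.9  184. ]
[ 4.9  1.9 58. ] [  10.8 -111.8  184. ]
```

View pics/top18.png

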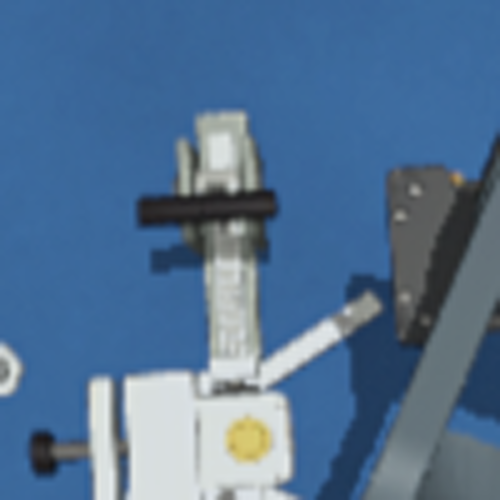

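View pics/side18.png

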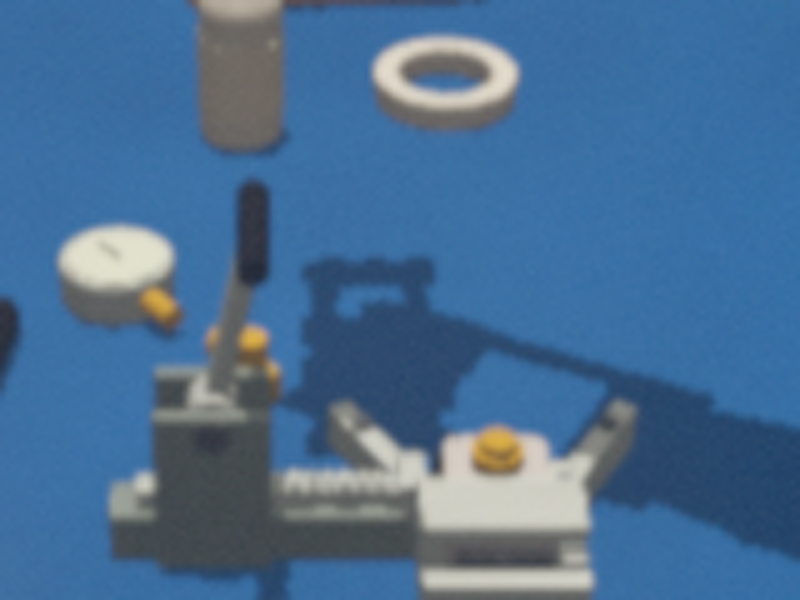

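```bash
python3 -c "
from rig import *
print(get_obs()['ft_force']);print(hand_in())"
```

```text
[0.4556004  1.31326974 0.37522401]
the job is handed in; nothing more can be done
None
```

The valve block is in the slot against the end stop and clamped. I handed the job in at about 27 s of the 64 s allowed; no verdict was reported.

**Block:** I gripped it, turned it square and placed it in the mouth of the rails. I then pushed it from behind with two fingers until it stalled at the stop, with about 21 N at the wrist. The top view shows the boss staying in place within 0.2 mm through the clamping that followed. I judged the square fit by eye in the pictures.

**Clamp:** I gave the lever four full strokes. The bar moved about 6 mm on the first and 8 mm on each of the others. During the last stroke the pad face did not move, so it was already against the block.

**Pad squeeze:** This is the least certain check. The picture profile gives about 12 mm, to within roughly 1 mm. The given ranges cap it at about 13.2 mm, against the 13.5 mm limit. After three strokes it was only 3 to 4 mm, too close to the 3 mm minimum, so I made the fourth.

**Lever and arm:** The handle is back at its rest position within 0.2 mm, and the arm stands clear with only noise on the force reading.

**Bystanders:** Nothing appeared to be touched in the pictures. I did not measure each bystander's position again at the end.

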